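Unpin and throw the antenna changeover lever

TASK

Put the station on the antenna: draw the red-handled locking pin out of the antenna switch and park it lying level in the blue dock, its handle on the floor of the walled pocket and its shank out through the notch; you will have to put it down and take it by the shank for that. Then lift the orange collar on the switch lever, flip the lever over from the yellow side to the green side and let the collar drop so that it locks there. Leave the other things on the table where they are.

Things in the scene. Friction and masses are not known exactly. Their poses are not given: they have to be found in the camera images.
- switch: Fixed grey box with black top, 50 mm high, spanning x -95..95, y -65..105 mm. Origin on the table under the lever's pivot; x points from the yellow to the green patch, y to the side where the pin comes out. A pedestal 84 x 60 mm, 74 mm high, carries a ridge over the origin (10 x 28 mm, top 100 mm high) between the two lever positions. Bore block: x -80..-42, y 60..100 mm, up to 113 mm high.
- pivot (a point): Lever's hinge point, on the switch's origin axis, 35 mm above the table; axes as the switch. The lever turns about its y.
- bore (a point): Centre of the mouth of the pin's bore, on the outer (+y) face of the block: at x -61, y 100 mm, 93.6 mm high in the switch frame. The bore is 14 mm wide, 40 mm long, runs level along the switch's y and is open at both ends; the pin slides out towards +y.
- pin: Loose pin, 167 mm long, about 0.15 kg. Origin: centre of its red handle, a block 24 (x) x 60 (y) x 30 mm (z). The round 12 mm shank starts at the handle's -y end and runs 107 mm to -y. Laid on a table it lies level on its handle. At the start it is in the bore (axes as the switch), handle outside the block, and holds the collar down. Draw it about 115 mm to the switch's +y to free it.
- pin_tip (a point): Centre of the tip of the pin's shank, 137 mm from the pin's origin along the pin's -y.
- dock: Fixed blue dock, origin on the table under its pocket's centre. Foot 75 x 110 x 8 mm. Pocket 44 x 84 mm outside, 32 (x) x 72 mm (y) inside, floor 35 and wall tops 85 mm high. A notch for the shank, 22 mm wide, down to the floor, cuts the -y wall. The walls rise 20 mm above the parked handle and leave fingers no room beside it: lower the pin holding its shank beyond the notched wall.
- seat (a point): Where the pin's origin belongs when parked: the pocket's centre, 50 mm above the table; axes as the dock. Parked, the pin's x, y and z are those of the dock: the shank points along -y out of the notch, 50 mm above the table.
- lever (a joint): Lever angle, rad: 0 leaning 0.45 rad towards the yellow side (-x of the switch), 0.45 upright, 0.9 leaning 0.45 rad to the green side (+x). It turns freely when the collar is raised, and its weight lays it to the nearer side.
- lever_tip (a point): Top centre of the lever's steel end (22 mm across), 124 mm from the pivot. Its z axis runs up along the lever.
- collar (a joint): Rise of the collar along the lever, m: 0 locked down, 0.022 at most. A spring pushes it down with 1.6 N at 0, 3.4 N fully up. Down, it is stopped by the ridge and the lever cannot be flipped; it passes the ridge if raised 12 mm or more all the way across.
- collar_grip (a point): Centre of the orange collar's flat-sided grip (40 mm wide along the switch's y, 30 mm the other way, 28 mm long), on the lever's axis, 81 mm from the pivot when down; z points up the lever. A tab 24 mm wide stands out 42 mm from the axis on the -x side; fingers have room on the switch's +y and -y sides. The lever's end stands 43 mm beyond this point along the lever.
- keypad: Bystander: black box with red buttons, 90 x 130 x 36 mm.
- handmic: Bystander: black hand microphone, 55 x 120 x 28 mm.
- bottle: Bystander: brown bottle, 220 mm high, 60 mm across; origin under its centre.
- mug: Bystander: blue mug, 95 mm high, 80 mm across.
- screwdriver: Bystander: yellow-handled screwdriver, 200 mm, behind the switch.
Things that resemble listed ones, but are neither listed nor needed, are in the scene too. Of the things that look like the pin, the larger one is meant.

How it is judged:
On the way, in this order (a step that is already met when the one before it is completed fails the run):
1. the pin lies parked in the dock, let go (x of pin in the frame of seat between -0.007 and 0.007 m and y of pin in the frame of seat between -0.01 and 0.01 m and z of pin in the frame of seat between -0.005 and 0.005 m and angle between the y axis of pin and the y axis of seat, either way round below 0.2 rad and linear speed of pin below 0.02 m/s and contact force between the fingers and pin below 0.3 N), for 0.2 s.
2. the collar is lifted while the lever still leans to the yellow side (value of joint collar above 0.01 m and value of joint lever below 0.3 rad), for 0.05 s.
At the end, for the whole second after the job is handed in: The pin lies still in the dock's pocket (origin within 7 mm across, 10 mm along and 5 mm in height of the seat, shank out through the notch, within 0.2 rad), the lever is over on the green side (above 0.8 rad) and the collar is down (under 3 mm) (all of step 1 and value of joint lever above 0.8 rad and value of joint collar below 0.003 m); the robot touches nothing.
It fails at once if another thing on the table is moved by more than 40 mm or the bottle or mug is tipped (distance of any of keypad, handmic, bottle, mug, screwdriver from where it was at the start of the episode above 0.04 m or angle between any of bottle, mug's own z axis and vertical above 0.5 rad).
It also fails if it takes over 61 s, if anything falls off the work surface, if the arm or the gripper's body presses on something with over 40 N, if the wrist force passes 120 N, or if a joint passes its speed limit or range.

ROBOT

A 7-joint arm with a two-finger parallel gripper is mounted at the origin on the work surface. World frame = base frame: x ahead of the robot, y to its left, z up, the work surface at z = 0. Lengths are in m, angles in rad, forces in N, time in s.
With the tool pointing down it reaches from about 0.4 to 0.85 m from the base axis. Payload 10.4 kg.
Tool frame: the origin (TCP) lies at the centre of the arm's flange, where the gripper is bolted on; the fingertips stand 173 mm ahead of it and the grasp point (between the pads) lies 155 mm ahead of it (manip.nose_length is the distance from the TCP to the fingertips, in m); z points along the fingers, x is the direction in which the jaws open and shut, and the axes are right-handed (so a half turn about z gives the same grasp; the last joint's range is limited). The gripper opens to 85 mm and grips with 20 to 120 N. Pads are 22 mm wide; open, the fingers measure 114 mm over their backs; the gripper's body (76 mm by 85 mm) begins 54 mm behind the grasp point. The pads swing forward as they close: fully open they stand 13 mm farther back than shut.
Start: joints at [1.243, 0.332, -0.065, 1.46, 0.022, 1.35, -0.088], TCP at [0.188, -0.596, 0.405] pointing down, gripper open.
Joint ranges: [-2.6, 2.6], [-0.5, 2.12], [-1.47, 1.34], [0.16, 2.42], [-1.27, 4.41], [0.06, 2.06], [-2.6, 2.6]. Speed limits (rad/s): [2.22, 2.22, 2.79, 2.79, 3.14, 3.14, 3.14].

INTERFACE

Orientations are given as a unit quaternion [x, y, z, w].
In Python, from workcell import status, cams, order, manip gives the robot as it stands.
- The arm moves only by the tool servo_tool, never from a script. Its argument "motion" is a list that holds one entry, the list of rows, each a list of 6 numbers: the shift along the tool's x, y, z in units of 50 mm (1.0 is 50 mm), then the turn, a rotation vector about the tool's x, y, z in units of 5 degrees (1.0 is 5 degrees). In form: [[[x, y, z, ax, ay, az], ...]]. A call has 1 to 12 rows; each row shifts and turns the pose as measured when the row begins, along the tool's axes as they then stand; what a row does not reach is not made up. A row lasts 1/10 s, in which the tool goes at most 50 mm and 8.59 degrees, less where a joint would pass 70% of its speed; a pose out of reach is approached as far as the arm can. A call is refused whole if a number of a shift passes 1 or a number of a turn 1, either way. A call with a gripper value outside its range is refused whole. "jaw" is the closure in counts, from 0 (fully open) to 255 (shut), set as the call begins (left out, the last holds). The fingers move at their own pace and stop on an object; "force" is the grip in N (left out, the last holds). Time passes only in rows, so rows that do not move let the fingers close. It gives the time, the measured TCP pose, the force and the opening at its end, in the units of the state.
- status.get_obs(): the state, without advancing time (a new reading comes with each control period).
- cams.camera(name): name is "side" or "top" or "wrist"; returns a dict with "color" (384x512x3 uint8, red, green, blue), "vertical_fov" (degrees; the focal length in pixels is half the picture's height over the tangent of half this angle, whatever the lens; pixels are square), "cx", "cy" (the principal point, pixels), "extrinsics" (4x4, takes a point from camera to world coordinates). Camera axes: x right, y down, z forward; pixel columns grow to the right and rows downward; lengths in m; the calibration is good to about 2 mm. The wrist camera is an equidistant fisheye: a pixel r from the principal point sees the ray r / f radians off the axis. A picture is of the moment at which its call begins. There is no depth.
- order.hand_in(): hands the job in, once; it reports no verdict.
The state is a dict: "clock": time; "joint_pos": joint angles; "joint_velocities": joint speeds; "tau": joint torques, N m; "position": TCP position; "ee_rot": TCP orientation; "ft_force": force on the tool from outside, world axes, zero at the start; "torque": the same for the moment, N m; "grip_width": opening from 0.0 (shut) to 1.0 (fully open).
Only numpy, scipy, OpenCV 4.12 (cv2) and the standard library are available. Lean on these libraries where they do the work, as an engineer would, in place of code of your own. Each camera call takes 0.05 s, during which the arm holds its last target.

## Working session

There is one attempt and no reset: what is moved stays moved. The work goes in short steps, Python scripts to look and compute and a tool call to move; the robot and the scene stay as the last step left them, time stands still between calls to the robot, and variables do not carry over. Pictures are saved under pics/ and viewed, and the job is handed in when it is done.

Besides the shell and the picture viewer there is one more tool, called after "Emit:" as a command line: name --argument value ..., lists and objects as JSON in quotes. servo_tool: Moves the arm, as the interface text tells. Its arguments: {"type":"object","properties":{"motion":{"type":"array","items":{"type":"array","items":{"type":"array","items":{"type":"number"}}}},"jaw":{"type":"number"},"force":{"type":"number"}},"required":["motion"]}

```bash
ls; mkdir -p pics; python3 - <<'E'
from workcell import status,cams,manip
import cv2,numpy as np
o=status.get_obs();print(o); print(manip.nose_length)
for n in ["side","top","wrist"]:
    c=cams.camera(n);cv2.imwrite(f"pics/{n}0.png",c["color"][:,:,::-1])
    print(n,c["vertical_fov"],c["cx"],c["cy"],np.round(c["extrinsics"],4).tolist())
    np.savez(f"{n}0.npz",**c)
E
```

```text
pics
{'clock': 0.0, 'joint_pos': array([ 1.24336881,  0.33289843, -0.06470214,  1.46097871,  0.02164362,
        1.34989829, -0.08850748]), 'joint_velocities': array([-8.85821763e-04,  6.96993296e-04,  1.20160546e-03, -9.25970695e-04,
       -2.03234768e-05, -8.22160232e-04,  2.24872319e-04]), 'tau': array([-8.55841918e-04, -6.25455022e+01,  4.85322531e-02, -3.91603732e+01,
        1.61994004e-02,  1.00991849e-02,  3.35173024e-05]), 'position': array([ 0.18753956, -0.59605827,  0.40388133]), 'ee_rot': array([ 8.06273106e-01, -5.91543004e-01, -6.30380667e-04, -3.93318687e-04]), 'ft_force': array([ 0.08118504, -0.36646877,  0.58842173]), 'torque': array([-0.01236636, -0.00114293, -0.0263477 ]), 'grip_width': 0.998180102884546}
0.1734
side 46.869718060138304 256.90889996534264 193.8403750544257 [[-0.9976, -0.0537, 0.0446, 0.4229], [-0.0653, 0.4925, -0.8678, 1.234], [0.0247, -0.8686, -0.4948, 0.7897], [0.0, 0.0, 0.0, 1.0]]
top 51.42020292078926 256.34374978337905 192.77543268298086 [[-0.0104, -0.995, 0.099, 0.3619], [-0.9999, 0.0098, -0.0061, 0.0457], [0.0051, -0.099, -0.9951, 1.3165], [0.0, 0.0, 0.0, 1.0]]
wrist 65.70646984690485 253.92303484615107 193.98407126498594 [[0.2997, -0.9083, -0.2917, 0.2627], [-0.954, -0.2857, -0.0904, -0.5722], [-0.0013, 0.3054, -0.9522, 0.3751], [0.0, 0.0, 0.0, 1.0]]
```

View pics/top0.png

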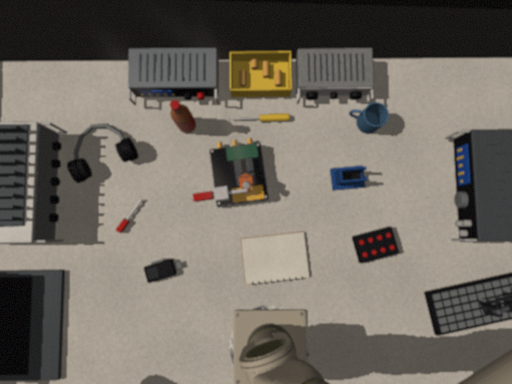

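View pics/side0.png

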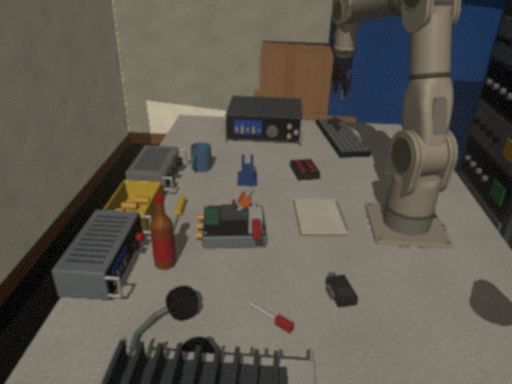

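View pics/wrist0.png

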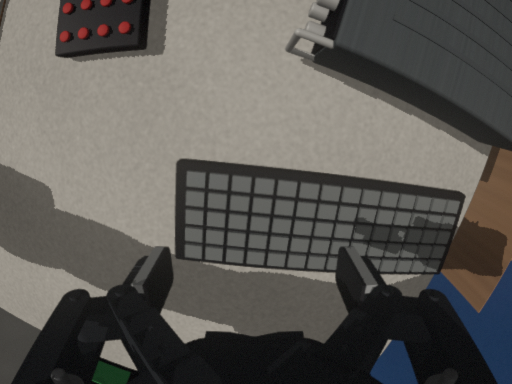

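```bash
python3 - <<'E'
import cv2
t=cv2.imread("pics/top0.png");s=cv2.imread("pics/side0.png")
def crop(im,x,y,w,h,k,n):
    cv2.imwrite(n,cv2.resize(im[y:y+h,x:x+w],None,fx=k,fy=k,interpolation=cv2.INTER_CUBIC))
crop(t,185,130,100,75,8,"pics/t_sw.png")
crop(t,320,150,70,50,10,"pics/t_dk.png")
crop(s,185,180,90,70,8,"pics/s_sw.png")
crop(s,225,145,45,50,10,"pics/s_dk.png")
E
```

```text
(no output)
```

View pics/t_sw.png

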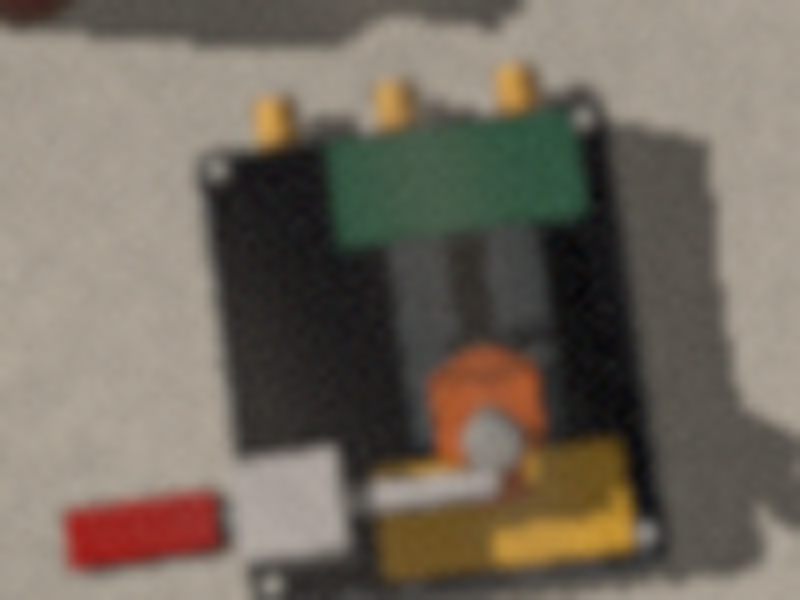

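View pics/t_dk.png

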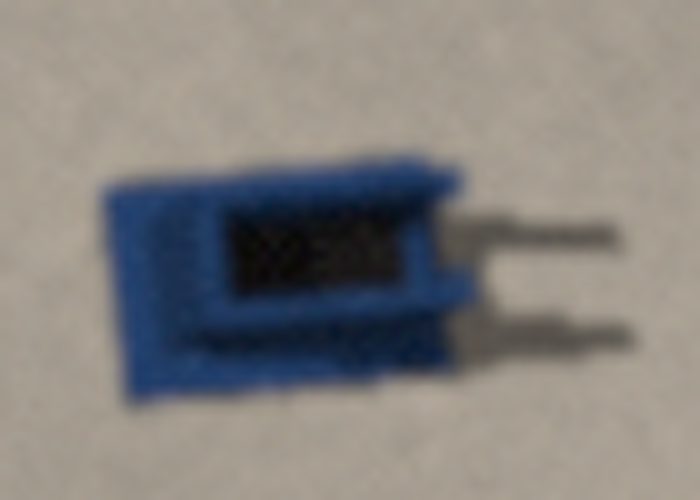

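View pics/s_sw.png

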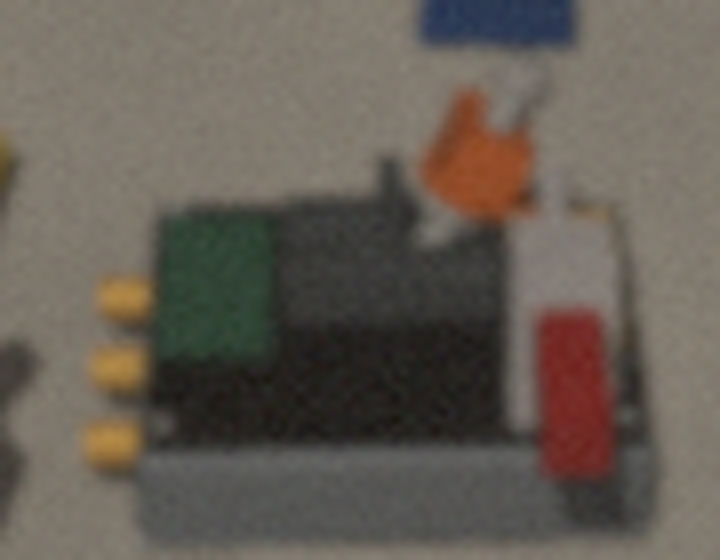

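View pics/s_dk.png

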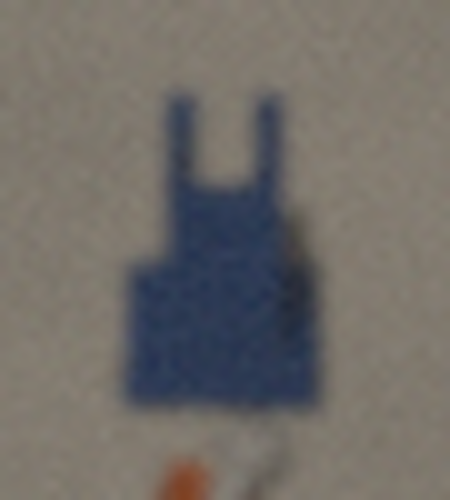

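```bash
cat > h.py <<'E'
import numpy as np,cv2
from scipy.optimize import least_squares
from scipy.spatial.transform import Rotation as R
def load(f):
    c=dict(np.load(f)); return c
def proj(c,P,fish=False):
    P=np.atleast_2d(P);E=c["extrinsics"]
    p=(P-E[:3,3])@E[:3,:3]
    f=192/np.tan(np.radians(c["vertical_fov"])/2)
    if fish:
        rr=np.hypot(p[:,0],p[:,1]);th=np.arctan2(rr,p[:,2]);k=f*th/np.maximum(rr,1e-9)
        return np.c_[c["cx"]+k*p[:,0],c["cy"]+k*p[:,1]]
    return np.c_[c["cx"]+f*p[:,0]/p[:,2],c["cy"]+f*p[:,1]/p[:,2]]
def W(pose,P):
    x,y,a=pose;P=np.atleast_2d(P);c,s=np.cos(a),np.sin(a)
    return np.c_[x+c*P[:,0]-s*P[:,1],y+s*P[:,0]+c*P[:,1],P[:,2]]
def cr(x0,y0,k,L): return np.array([[(u+.5)/k-.5+x0,(v+.5)/k-.5+y0] for u,v in L])
def fit(obs,x0):
    # obs: list of (cam,fish,model pts,px)
    def r(q): return np.concatenate([(proj(c,W(q,M),f)-px).ravel() for c,f,M,px in obs])
    s=least_squares(r,x0,loss="soft_l1",f_scale=.5);return s.x,r(s.x).reshape(-1,2)
def box(x0,x1,y0,y1,z0,z1):
    c=[(x,y,z) for x in(x0,x1) for y in(y0,y1) for z in (z0,z1)]
    return [(np.array(a),np.array(b)) for i,a in enumerate(c) for b in c[i+1:] if sum(p!=q for p,q in zip(a,b))==1]
def pinbox(hy): # handle at switch y=hy
    return box(-.073,-.049,hy-.03,hy+.03,.0786,.1086)
SW=box(-.095,.095,-.065,.105,0,.05)+box(-.08,-.042,.06,.1,.05,.113)+box(-.042,.042,-.03,.03,.05,.074)+box(-.005,.005,-.014,.014,.074,.1)
DK=box(-.0375,.0375,-.055,.055,0,.008)+box(-.022,.022,-.042,.042,.008,.085)+box(-.016,.016,-.036,.036,.035,.085)+box(-.011,.011,-.042,-.036,.035,.085)
def over(c,pose,edges,x0,y0,w,h,k,fn,fish=False,col=(0,255,0)):
    im=c["color"][:,:,::-1]
    im=cv2.resize(im[y0:y0+h,x0:x0+w],None,fx=k,fy=k,interpolation=cv2.INTER_CUBIC)
    for a,b in edges:
        t=np.linspace(0,1,12)[:,None]
        p=proj(c,W(pose,a*(1-t)+b*t),fish);p=((p-[x0,y0]+.5)*k-.5)
        cv2.polylines(im,[np.round(p).astype(np.int32)],False,col,1,cv2.LINE_AA)
    cv2.imwrite(fn,im)
E
python3 - <<'E'
from h import *
T=load("top0.npz");S=load("side0.npz")
z=.05
m=np.array([[.095,.105,z],[.095,-.065,z],[-.095,-.065,z]])
pt=cr(185,130,8,[(203,158),(600,93),(662,570)])
ms=np.array([[.095,.105,z],[-.095,.105,z],[.095,.105,0],[-.095,.105,0]])
ps=cr(185,180,8,[(140,450),(657,450),(140,540),(655,535)])
q,r=fit([(T,0,m,pt),(S,0,ms,ps)],[.5,0,0]);print(q,r.round(2).tolist())
np.save("sw.npy",q)
def hr(v): 
    M=np.array([[-.049,v[0]+.03,.1086],[-.049,v[0]-.03,.1086],[-.073,v[0]-.03,.1086],[-.073,v[0]+.03,.1086]])
    return (proj(T,W(q,M))-cr(185,130,8,[(65,512),(215,492),(222,550),(72,570)])).ravel()
s=least_squares(hr,[.14]);print("handle y",s.x,s.fun.round(2))
m=np.array([[.0375,.055,.008],[-.0375,.055,.008],[-.0375,-.055,.008],[.016,.036,.085],[-.016,.036,.085]])
pt=cr(320,150,10,[(105,188),(128,402),(450,368),(225,210),(232,298)])
ms=np.array([[.0375,.055,0],[-.0375,.055,0],[.022,-.042,.085],[-.022,-.042,.085]])
ps=cr(225,145,10,[(125,405),(320,405),(170,95),(285,95)])
d,r=fit([(T,0,m,pt),(S,0,ms,ps)],[.5,-.2,0]);print(d,r.round(2).tolist())
np.save("dk.npy",d)
over(T,q,SW+pinbox(s.x[0]),185,130,100,75,8,"pics/o1.png")
over(S,q,SW+pinbox(s.x[0]),185,180,90,70,8,"pics/o2.png")
over(T,d,DK,320,150,70,50,10,"pics/o3.png")
over(S,d,DK,225,145,45,50,10,"pics/o4.png")
a=[cv2.imread(f"pics/o{i}.png") for i in (1,2,3,4)]
a=[cv2.resize(x,(400,300)) for x in a]
cv2.imwrite("pics/o.png",np.vstack([np.hstack(a[:2]),np.hstack(a[2:])]))
E
```

```text
[0.55031469 0.07790538 0.11193407] [[-2.08, -0.85], [0.6, 1.02], [0.18, -0.44], [-0.5, -0.95], [0.51, -1.37], [0.14, 1.78], [0.15, 1.88]]
handle y [0.13191725] [-0.46 -0.66  0.4  -0.54  0.41  0.01 -0.5  -0.1 ]
[ 0.54041046 -0.26567397  0.08293049] [[-0.06, -0.63], [0.16, 0.33], [0.99, 0.67], [-0.6, -0.59], [-0.13, 0.73], [-0.35, 0.13], [0.29, 0.4], [-0.18, -0.52], [-0.16, -0.34]]
```

View pics/o.png

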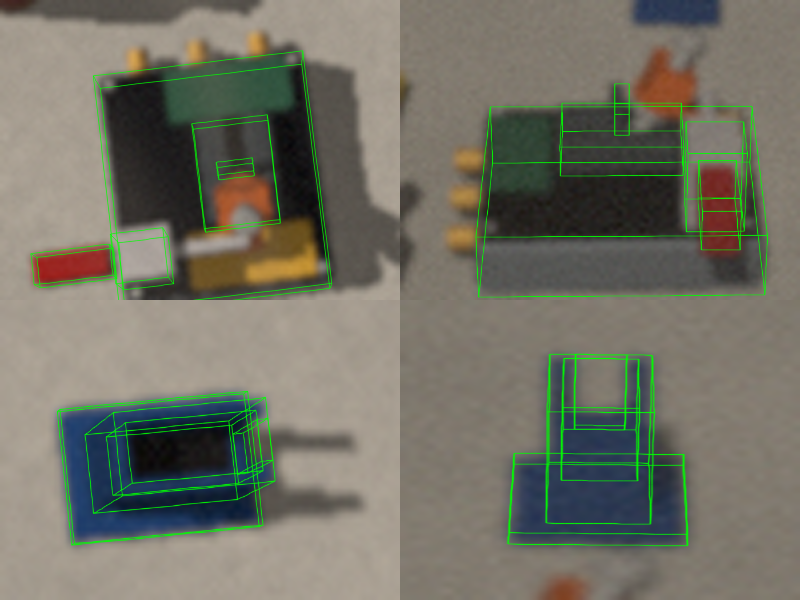

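```bash
cat > p.py <<'E'
import numpy as np
from scipy.spatial.transform import Rotation as R
from workcell import status
def down(yaw): # tool z down, tool x at world angle yaw
    c,s=np.cos(yaw),np.sin(yaw)
    return R.from_matrix(np.array([[c,s,0],[s,-c,0],[0,0,-1.]]))
def cur():
    o=status.get_obs();return np.array(o["position"]),R.from_quat(o["ee_rot"]),o
def plan(wps,p=None,r=None,maxrot=5.,step=.045):
    """wps: list of (pos,Rot[,n]); prints rows"""
    if p is None: p,r,_=cur()
    rows=[]
    for w in wps:
        P,Q=np.array(w[0]),w[1]
        d=P-p;dr=(Q*r.inv()).as_rotvec()
        n=w[2] if len(w)>2 else int(max(1,np.ceil(np.linalg.norm(d)/step),np.ceil(np.degrees(np.linalg.norm(dr))/maxrot)))
        for i in range(n):
            d=(P-p)/(n-i);dr=(Q*r.inv()).as_rotvec()/(n-i)
            t=r.inv().apply(d)/.05;a=np.degrees(r.inv().apply(dr))/5
            row=np.clip(np.round(np.r_[t,a],2),-1,1)+0.
            rows.append(row.tolist())
            p=p+r.apply(row[:3]*.05);r=r*R.from_rotvec(np.radians(row[3:]*5))
    for k in range(0,len(rows),12): print("[["+",".join(str([float(x) for x in q]).replace(" ","") for q in rows[k:k+12])+"]]")
    print("n",len(rows),"end",p.round(4))
E
python3 - <<'E'
from p import *
from h import W
sw=np.load("sw.npy")
h=W(sw,[-.061,.132,.0936])[0];print(h)
plan([([.43,-.3,.42],down(-.7)),([h[0]-.03,h[1]-.02,.40],down(sw[2]))])
E
```

```text
[0.47495197 0.20226559 0.0936    ]
[[[-0.47,-0.71,-0.03,0.0,0.0,-0.72],[-0.42,-0.74,-0.04,0.0,0.0,-0.72],[-0.37,-0.76,-0.03,0.0,0.0,-0.72],[-0.32,-0.79,-0.04,0.0,0.0,-0.72],[-0.28,-0.81,-0.03,0.0,0.0,-0.72],[-0.22,-0.82,-0.04,0.0,0.0,-0.72],[-0.17,-0.83,-0.03,0.0,0.0,-0.72],[-0.12,-0.84,-0.04,0.0,0.01,-0.72],[-0.07,-0.85,-0.03,0.0,0.0,-0.73],[-0.54,-0.69,0.04,0.0,0.0,-0.85],[-0.49,-0.73,0.04,0.0,0.0,-0.84],[-0.44,-0.76,0.04,0.0,0.0,-0.85]]]
[[[-0.38,-0.79,0.03,0.0,0.0,-0.84],[-0.32,-0.82,0.04,0.0,0.0,-0.85],[-0.26,-0.84,0.03,0.0,0.0,-0.84],[-0.2,-0.85,0.04,0.0,0.0,-0.85],[-0.13,-0.87,0.03,0.0,0.0,-0.84],[-0.07,-0.87,0.04,0.0,0.0,-0.85],[0.0,-0.88,0.03,0.0,0.0,-0.84],[0.06,-0.87,0.04,0.0,0.0,-0.85]]]
n 20 end [0.4451 0.1822 0.4   ]
```

Emit:
servo_tool --motion '[[[-0.47,-0.71,-0.03,0,0,-0.72],[-0.42,-0.74,-0.04,0,0,-0.72],[-0.37,-0.76,-0.03,0,0,-0.72],[-0.32,-0.79,-0.04,0,0,-0.72],[-0.28,-0.81,-0.03,0,0,-0.72],[-0.22,-0.82,-0.04,0,0,-0.72],[-0.17,-0.83,-0.03,0,0,-0.72],[-0.12,-0.84,-0.04,0,0,-0.72],[-0.07,-0.85,-0.03,0,0,-0.73],[-0.54,-0.69,0.04,0,0,-0.85],[-0.49,-0.73,0.04,0,0,-0.84],[-0.44,-0.76,0.04,0,0,-0.85]]]' --jaw 0

```text
clock: 1.35
position: [0.4359, -0.1549, 0.4102]
ee_rot: [0.974, -0.227, -0.003, -0.001]
ft_force: [0.2, 0.5, -0.2]
grip_width: 1.001
```

```bash
python3 - <<'E'
from p import *
from h import W
sw=np.load("sw.npy")
h=W(sw,[-.061,.132,.0936])[0];p,r,o=cur();print(p,o["clock"],o["joint_pos"].round(2))
from workcell import cams
import cv2
c=cams.camera("wrist");np.savez("w1.npz",**c);cv2.imwrite("pics/w1.png",c["color"][:,:,::-1])
plan([([h[0]-.03,h[1]-.02,.40],down(sw[2]))])
E
```

```text
[ 0.43588134 -0.15489855  0.41020882] 1.35 [ 0.76 -0.   -0.51  1.83 -0.    1.31 -0.21]
[[[-0.34,-0.75,0.03,-0.01,0.01,-0.8],[-0.28,-0.77,0.03,-0.01,0.01,-0.8],[-0.23,-0.79,0.03,0.0,0.01,-0.8],[-0.17,-0.81,0.03,-0.01,0.01,-0.8],[-0.11,-0.82,0.03,0.0,0.01,-0.8],[-0.06,-0.82,0.02,-0.01,0.01,-0.79],[0.0,-0.83,0.02,0.0,0.01,-0.8],[0.06,-0.82,0.03,-0.01,0.0,-0.79]]]
n 8 end [0.4451 0.1824 0.4   ]
```

View pics/w1.png

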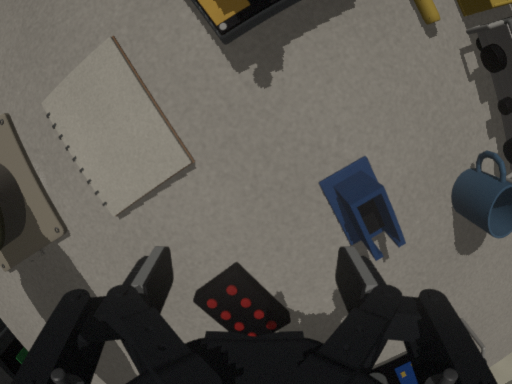

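Emit:
servo_tool --motion '[[[-0.34,-0.75,0.03,0,0,-0.8],[-0.28,-0.77,0.03,0,0,-0.8],[-0.23,-0.79,0.03,0,0,-0.8],[-0.17,-0.81,0.03,0,0,-0.8],[-0.11,-0.82,0.03,0,0,-0.8],[-0.06,-0.82,0.02,0,0,-0.79],[0,-0.83,0.02,0,0,-0.8],[0.06,-0.82,0.03,0,0,-0.79]]]'

```text
clock: 2.2
position: [0.4402, 0.1915, 0.4]
ee_rot: [0.998, 0.064, -0.002, -0.001]
ft_force: [1.0, -1.2, 0.2]
grip_width: 1.002
```

```bash
python3 - <<'E'
from h import *
from workcell import cams
c=cams.camera("wrist");np.savez("w2.npz",**c);cv2.imwrite("pics/w2.png",c["color"][:,:,::-1])
d=np.load("dk.npy");sw=np.load("sw.npy")
over(load("w1.npz"),d,DK,300,140,120,130,6,"pics/od.png",True)
over(load("w1.npz"),d,[],300,140,120,130,6,"pics/odr.png",True)
over(c,sw,SW+pinbox(.132),0,0,512,384,1.5,"pics/o2.png",True)
E
```

```text
(no output)
```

View pics/od.png

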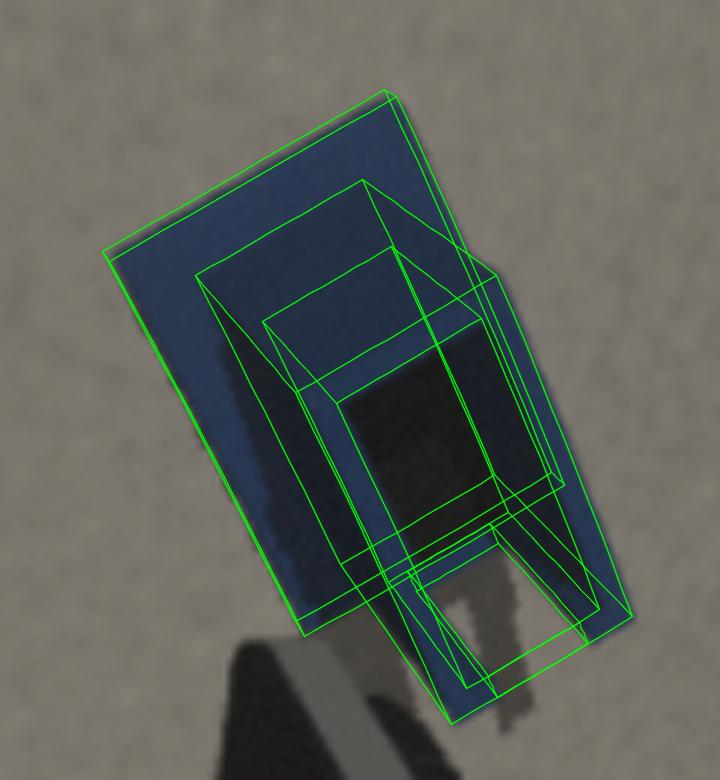

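View pics/odr.png

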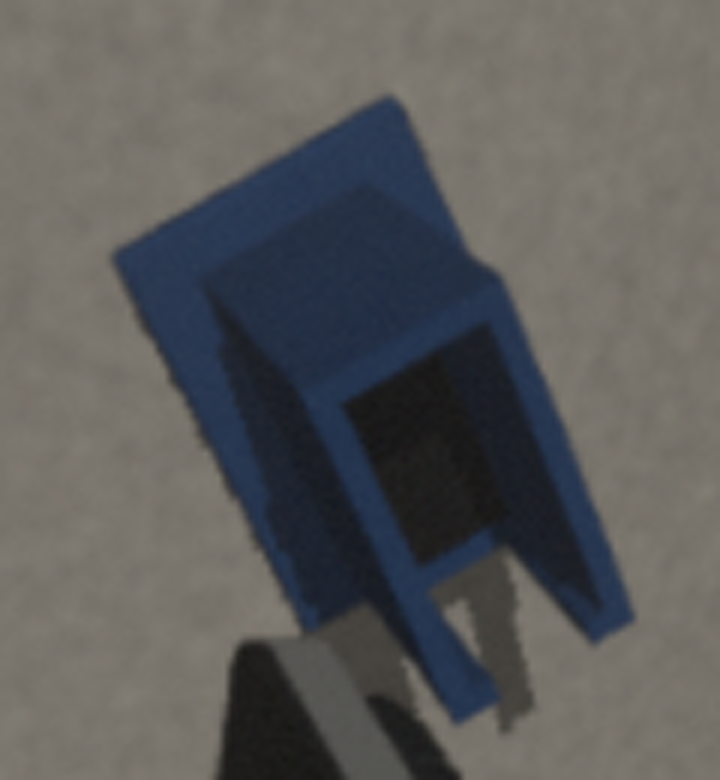

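View pics/o2.png

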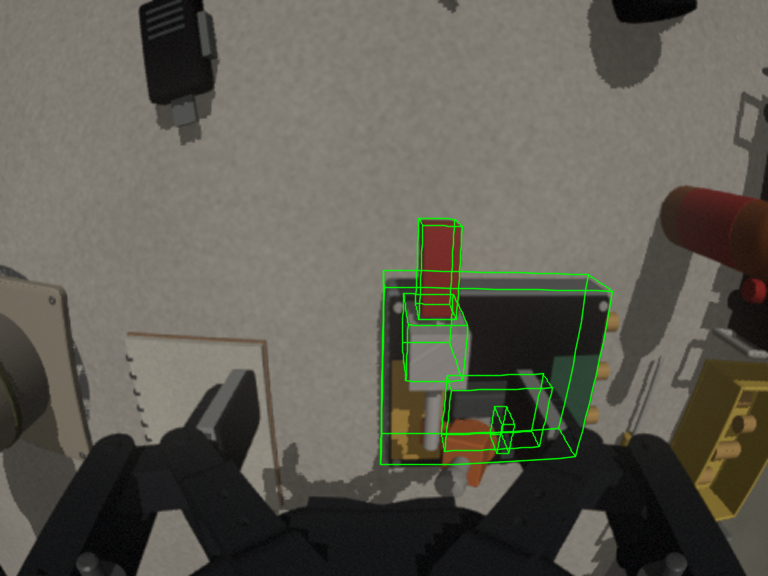

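View pics/w2.png

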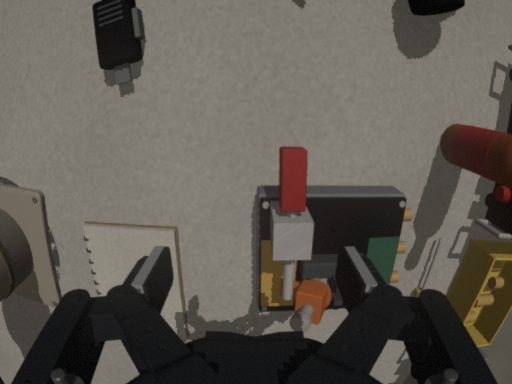

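```bash
python3 - <<'E'
from h import *
c=load("w2.npz")
over(c,[0,0,0],[],250,140,160,120,5,"pics/c1.png",True)
over(c,[0,0,0],[],250,220,160,110,5,"pics/c2.png",True)
E
```

```text
(no output)
```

View pics/c1.png

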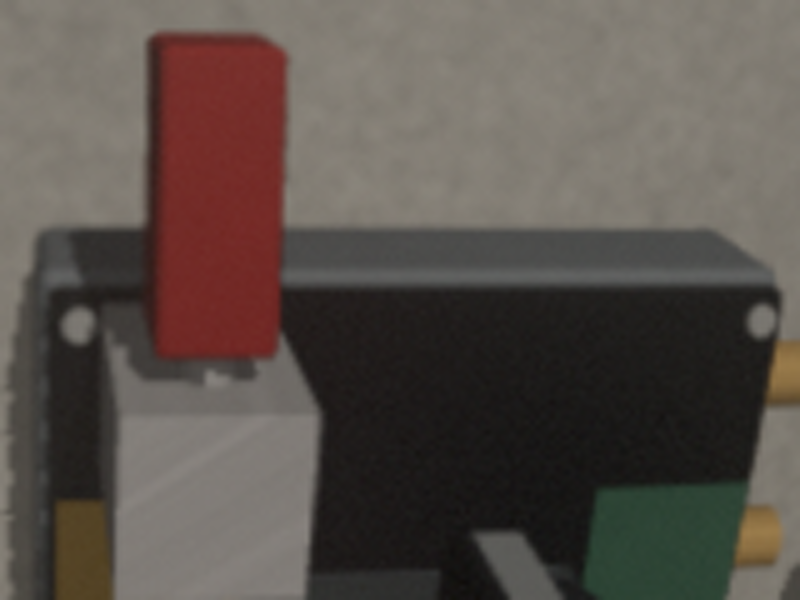

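View pics/c2.png

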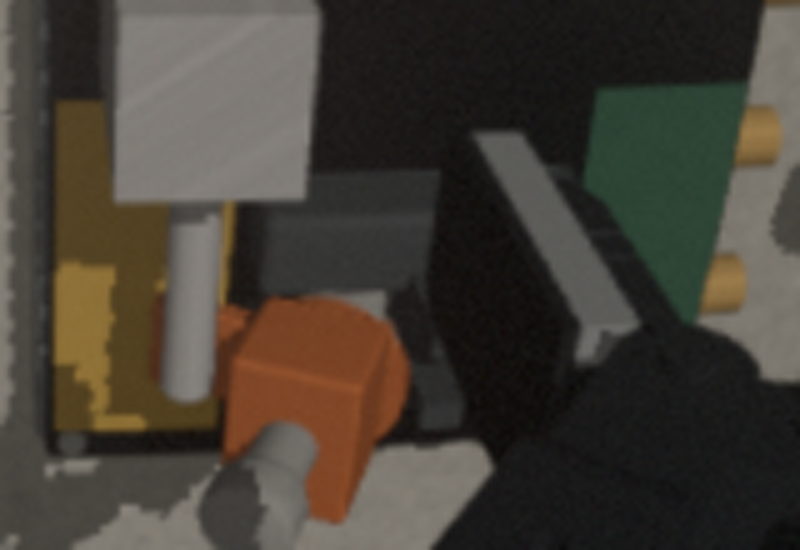

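```bash
python3 - <<'E'
from h import *
c=load("w2.npz")
m=np.array([[-.08,.1,.113],[-.042,.1,.113],[-.08,.06,.113],[-.042,.06,.113],[-.095,.105,0],[.095,.105,0],[-.095,.105,.05],[.095,.105,.05]])
px=np.r_[cr(250,140,5,[(117,413),(320,408)]),cr(250,220,5,[(114,200),(306,199)]),cr(250,140,5,[(38,230),(712,230),(45,285),(778,280)])]
q,r=fit([(c,True,m,px)],[.55,.07,.11]);print(q,r.round(2).tolist());np.save("sw.npy",q)
hp=cr(250,140,5,[(162,42),(284,52),(157,356),(277,356)])
def hr(v): 
    M=np.array([[v[1]-.012,v[0]+.03,.1086],[v[1]+.012,v[0]+.03,.1086],[v[1]-.012,v[0]-.03,.1086],[v[1]+.012,v[0]-.03,.1086]])
    return (proj(c,W(q,M),True)-hp).ravel()
s=least_squares(hr,[.14,-.061]);print("handle y,x",s.x,s.fun.round(2))
over(c,q,SW+pinbox(s.x[0]),230,130,190,140,4,"pics/o5.png",True)
# dock refine
w=load("w1.npz")
m=np.array([[.0375,.055,.008],[-.0375,.055,.008],[-.022,.042,.085],[.022,.042,.085],[.022,-.042,.085],[-.022,-.042,.085],[-.016,.036,.085],[.016,.036,.085]])
px=cr(300,140,6,[(397,95),(116,262),(305,395),(500,276),(633,618),(457,722),(342,406),(488,323)])
d,r=fit([(w,True,m,px)],np.load("dk.npy"));print(d,r.round(2).tolist())
over(w,d,DK,300,140,120,130,6,"pics/od.png",True);np.save("dk.npy",d)
E
```

```text
[0.55491282 0.07325284 0.13059354] [[0.66, 0.47], [-0.4, 1.04], [0.34, -0.33], [-0.59, -0.88], [-0.25, -0.83], [0.59, -0.53], [-1.34, 0.23], [3.71, 0.57]]
handle y,x [ 0.13971492 -0.06184048] [-0.57  0.43  1.49 -1.29 -0.94  0.58  0.02  0.39]
[ 0.54144371 -0.26657604  0.08494516] [[0.61, 0.42], [-0.3, 0.15], [-0.61, -0.07], [0.3, 0.13], [0.69, -0.15], [-0.09, 0.46], [-0.02, -0.22], [-0.21, -0.6]]
```

View pics/o5.png

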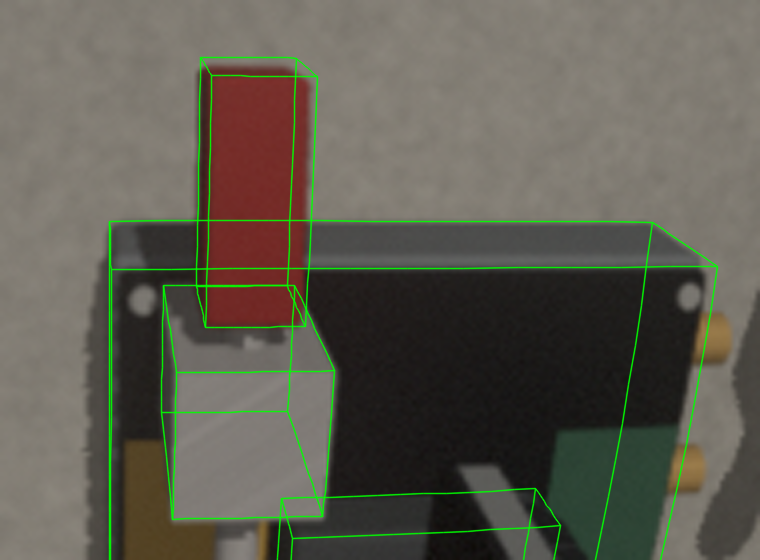

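View pics/od.png

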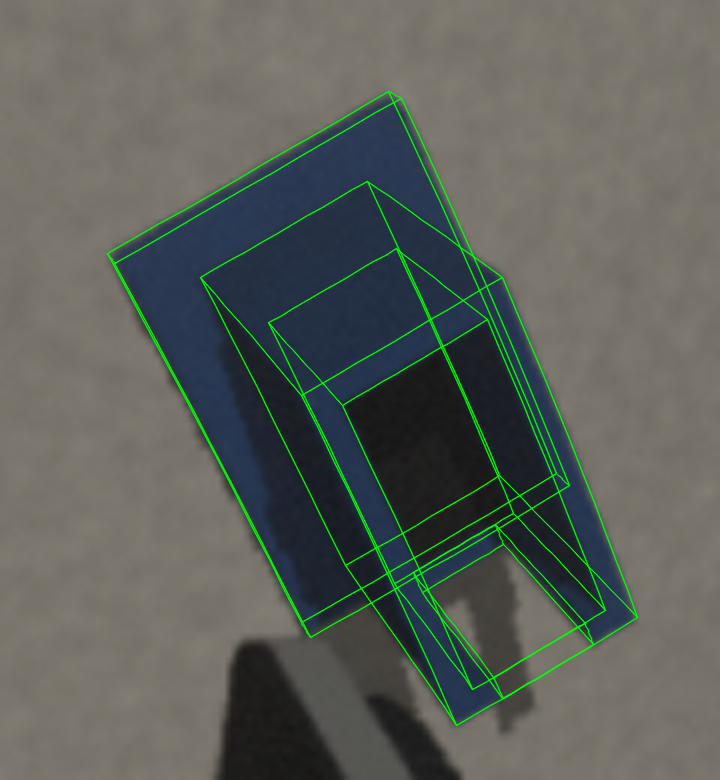

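```bash
python3 - <<'E'
from p import *
from h import W
sw=np.load("sw.npy")
h=W(sw,[-.0615,.1385,.0936])[0];p,r,o=cur();print(h,p,o["joint_pos"].round(2))
plan([([h[0],h[1],.33],down(.13)),([h[0],h[1],.25],down(.13))])
E
```

```text
[0.47590067 0.20256478 0.0936    ] [0.43879662 0.19803314 0.40014813] [ 0.37  0.09 -0.92  1.79  0.07  1.29 -0.42]
[[[0.38,0.01,0.7,-0.03,0.01,0.05],[0.37,0.01,0.7,-0.03,0.01,0.05],[0.0,0.0,0.8,0.0,0.0,0.0],[0.0,0.0,0.8,0.0,0.0,0.0]]]
n 4 end [0.4759 0.2024 0.2501]
```

Emit:
servo_tool --motion '[[[0.38,0.01,0.7,0,0,0],[0.37,0.01,0.7,0,0,0],[0,0,0.8,0,0,0],[0,0,0.4,0,0,0],[0,0,0,0,0,0]]]'

```text
clock: 2.75
position: [0.4769, 0.207, 0.2664]
ee_rot: [0.997, 0.072, 0.0, -0.003]
ft_force: [-0.9, 0.1, 0.4]
grip_width: 0.999
```

```bash
python3 - <<'E'
from p import *
from h import *
from workcell import cams
c=cams.camera("wrist");np.savez("w3.npz",**c)
sw=np.load("sw.npy")
h=W(sw,[-.0615,.1385,.0936])[0];p,r,o=cur();print(h,p,o["joint_pos"].round(2),r.as_matrix().round(3).tolist())
over(c,sw,SW+pinbox(.1385),130,100,256,284,2,"pics/o6.png",True)
plan([([h[0],h[1],.25],down(.13))])
E
```

```text
[0.47590067 0.20256478 0.0936    ] [0.47711743 0.20715018 0.26770194] [ 0.26  0.35 -0.87  1.86  0.3   1.06 -0.58] [[0.99, 0.144, 0.001], [0.144, -0.989, 0.007], [0.002, -0.007, -1.0]]
[[[-0.04,0.09,0.35,-0.08,-0.02,0.17]]]
n 1 end [0.4758 0.2025 0.2502]
```

View pics/o6.png

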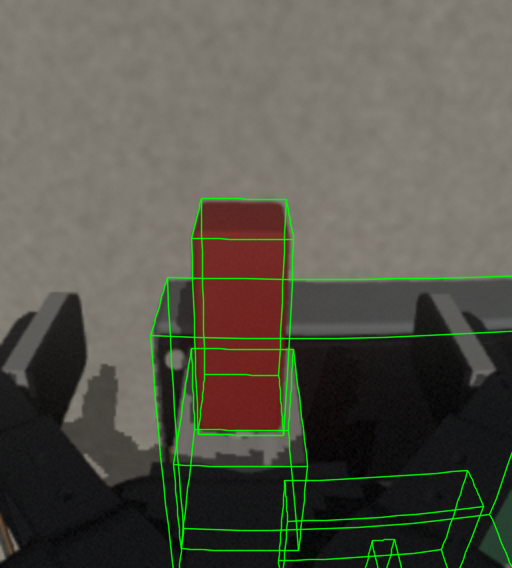

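Emit:
servo_tool --motion '[[[-0.03,0.08,0.34,0,0,0.15],[0,0,0,0,0,0]]]'

```text
clock: 3.0
position: [0.4769, 0.2033, 0.2529]
ee_rot: [0.998, 0.066, 0.002, -0.004]
ft_force: [-0.1, 0.1, -0.2]
grip_width: 1.002
```

Emit:
servo_tool --motion '[[[0,0,0,0,0,0],[0,0,0,0,0,0],[0,0,0,0,0,0],[0,0,0,0,0,0],[0,0,0,0,0,0],[0,0,0,0,0,0],[0,0,0,0,0,0],[0,0,0,0,0,0]]]' --jaw 255 --force 60

```text
clock: 3.8
position: [0.4762, 0.2048, 0.259]
ee_rot: [0.998, 0.066, 0.003, -0.003]
ft_force: [-0.0, 0.4, -0.6]
grip_width: 0.271
```

```bash
python3 - <<'E'
from p import *
p,r,o=cur();print(p,o["joint_pos"].round(2),r.as_matrix().round(3).tolist(),o["grip_width"],o["ft_force"],o["torque"])
E
```

```text
[0.4762221  0.20477822 0.25899319] [ 0.25  0.36 -0.86  1.87  0.31  1.04 -0.6 ] [[0.991, 0.132, 0.005], [0.132, -0.991, 0.006], [0.006, -0.006, -1.0]] 0.27079959715488505 [-0.03464081  0.44063439 -0.55650067] [0.02821202 0.15882829 0.07190443]
```

Emit:
servo_tool --motion '[[[0,-0.3,0.01,0,0,0],[0,-0.3,0.01,0,0,0],[0,-0.3,0.01,0,0,0]]]'

```text
clock: 4.1
position: [0.4729, 0.2404, 0.2555]
ee_rot: [0.998, 0.061, 0.001, 0.006]
ft_force: [-0.9, -31.2, 4.0]
grip_width: 0.264
```

```bash
python3 - <<'E'
from p import *
from h import *
from workcell import cams
p,r,o=cur();print(p,o["joint_pos"].round(2),r.as_matrix().round(3).tolist(),o["grip_width"],o["ft_force"],o["torque"])
c=cams.camera("wrist");cv2.imwrite("pics/w4.png",c["color"][:,:,::-1])
sw=np.load("sw.npy")
print((p-np.array([.4762,.2048,.259]))@np.array([[np.cos(.13),np.sin(.13),0],[-np.sin(.13),np.cos(.13),0],[0,0,1]]).T)
E
```

```text
[0.4728986  0.24038903 0.25545577] [ 0.17  0.39 -0.85  1.84  0.35  1.06 -0.7 ] [[0.993, 0.121, 0.003], [0.121, -0.993, -0.011], [0.001, 0.012, -1.0]] 0.2643690344365878 [ -0.94003393 -31.15227465   4.03643249] [-6.31807001  0.11934508 -0.08006271]
[ 0.00134002  0.0357167  -0.00354423]
```

View pics/w4.png

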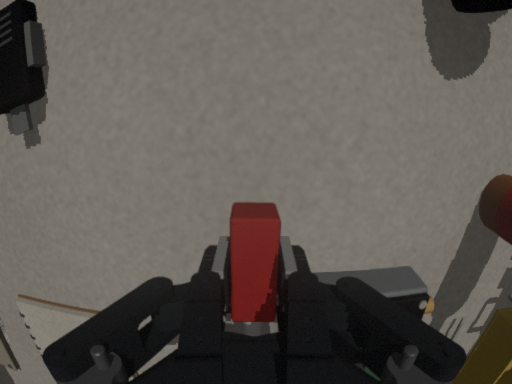

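```bash
python3 - <<'E'
from p import *
from h import *
from workcell import cams
c=cams.camera("wrist");np.savez("w4.npz",**c)
p,r,o=cur();print(p,o["ft_force"],r.as_matrix().round(3)[:,2])
sw=np.load("sw.npy")
over(c,sw,SW+pinbox(.1385),130,100,256,284,2,"pics/o7a.png",True)
over(c,sw,SW+pinbox(.1385+.036),130,100,256,284,2,"pics/o7b.png",True)
cv2.imwrite("pics/o7.png",np.hstack([cv2.resize(cv2.imread(f"pics/o7{k}.png"),None,fx=.75,fy=.75) for k in "ab"]))
E
```

```text
[0.47215883 0.2429367  0.25567887] [-1.87360634 -8.17785441 -0.64851404] [ 0.003 -0.007 -1.   ]
```

View pics/o7.png

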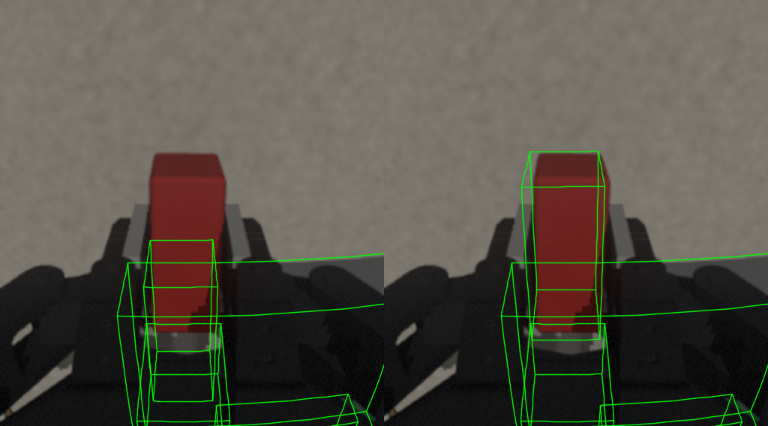

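```bash
python3 - <<'E'
from p import *
y=.131;u=np.array([-np.sin(y),np.cos(y),0]);s=np.array([.4762,.2048,.258])
plan([(s+u*.058,down(y),1),(s+u*.076,down(y),1),(s+u*.094,down(y),1)])
E
```

```text
[[[-0.02,-0.39,-0.05,0.08,-0.02,-0.07],[0.0,-0.36,0.0,0.0,0.0,0.0],[0.0,-0.36,0.0,0.0,0.0,0.0]]]
n 3 end [0.464  0.2979 0.258 ]
```

Emit:
servo_tool --motion '[[[-0.02,-0.39,-0.04,0.08,0,-0.07],[0,-0.36,0,0,0,0],[0,-0.36,0,0,0,0]]]'

```text
clock: 4.5
position: [0.4658, 0.2931, 0.2546]
ee_rot: [0.998, 0.061, -0.001, 0.004]
ft_force: [-0.2, -1.8, -3.6]
grip_width: 0.262
```

```bash
python3 - <<'E'
from p import *
p,r,o=cur();print(p,o["ft_force"],r.as_matrix().round(3)[:,0],r.as_matrix().round(3)[:,2],o["joint_pos"].round(2))
y=.131;u=np.array([-np.sin(y),np.cos(y),0]);s=np.array([.4762,.2048,.258]);print((p-s)@u)
plan([(s+u*.108,down(y),1),(s+u*.126,down(y),1),(s+u*.140,down(y),1)])
E
```

```text
[0.46577572 0.2930995  0.2546088 ] [-0.23793575 -1.78440377 -3.61990726] [ 0.993  0.121 -0.002] [-0.002 -0.008 -1.   ] [ 0.06  0.44 -0.85  1.79  0.38  1.09 -0.8 ]
0.08890461248425482
[[[-0.03,-0.38,-0.07,0.08,0.03,-0.11],[0.0,-0.36,0.0,0.0,0.0,0.0],[0.0,-0.28,0.0,0.0,0.0,0.0]]]
n 3 end [0.4578 0.3435 0.258 ]
```

Emit:
servo_tool --motion '[[[-0.02,-0.38,-0.05,0.08,0,-0.1],[0,-0.36,0,0,0,0],[0,-0.28,0,0,0,0],[0,-0.05,0,0,0,0]]]'

```text
clock: 4.9
position: [0.4574, 0.3494, 0.2561]
ee_rot: [0.998, 0.066, -0.002, -0.001]
ft_force: [0.7, -0.3, -1.1]
grip_width: 0.269
```

```bash
python3 - <<'E'
from p import *
from h import *
from workcell import cams
for n in("wrist","top","side"):
    c=cams.camera(n);np.savez(n[0]+"5.npz",**c);cv2.imwrite(f"pics/{n}5.png",c["color"][:,:,::-1])
p,r,o=cur();print(p,o["ft_force"],r.as_matrix().round(3)[:,0],r.as_matrix().round(3)[:,2],o["joint_pos"].round(2))
t=cv2.imread("pics/top5.png")[120:220,130:290];s=cv2.imread("pics/side5.png")[150:300,170:370]
cv2.imwrite("pics/m5.png",np.hstack([cv2.resize(t,(400,250)),cv2.resize(s,(333,250))]))
E
```

```text
[0.45825394 0.34730008 0.25588406] [ 0.79163905 -0.43295498 -2.13734455] [ 0.992  0.129 -0.004] [-0.003 -0.001 -1.   ] [-0.05  0.49 -0.85  1.73  0.41  1.11 -0.89]
```

View pics/m5.png

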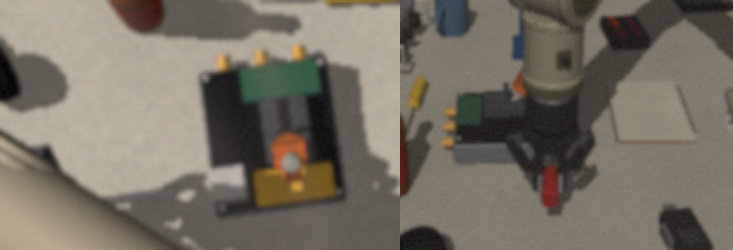

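View pics/wrist5.png

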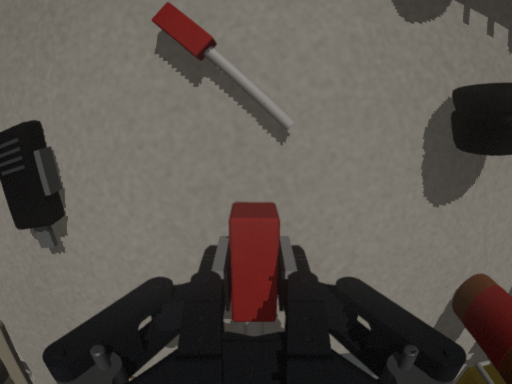

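Emit:
servo_tool --motion '[[[0,0,0.4,0,0,0],[0,0,0.4,0,0,0],[0,0,0.3,0,0,0],[0,0,0.1,0,0,0]]]'

```text
clock: 5.45
position: [0.4606, 0.3436, 0.1948]
ee_rot: [0.998, 0.062, -0.0, 0.001]
ft_force: [-0.4, 0.6, -1.5]
grip_width: 0.264
```

```bash
python3 - <<'E'
from p import *
p,r,o=cur();print(p,o["ft_force"],o["torque"],r.as_matrix().round(3)[:,0],r.as_matrix().round(3)[:,2],o["joint_pos"].round(2))
E
```

```text
[0.46060712 0.34362653 0.19484415] [-0.40447723  0.57164917 -1.49591704] [-0.02600381  0.00711217 -0.02615484] [ 0.992  0.124 -0.   ] [-0.    -0.002 -1.   ] [-0.08  0.57 -0.8   1.77  0.48  1.01 -0.94]
```

Emit:
servo_tool --motion '[[[0,0,0.15,0,0,0],[0,0,0.08,0,0,0],[0,0,0.05,0,0,0]]]'

```text
clock: 5.75
position: [0.4616, 0.3432, 0.1843]
ee_rot: [0.998, 0.061, 0.001, 0.002]
ft_force: [-13.7, -13.4, 39.4]
grip_width: 0.265
```

```bash
python3 - <<'E'
from p import *
from workcell import cams
import cv2
p,r,o=cur();print(p,o["ft_force"],o["torque"])
c=cams.camera("side");cv2.imwrite("pics/s6.png",cv2.resize(c["color"][150:280,240:400,::-1],None,fx=5,fy=4.6,interpolation=2))
E
```

```text
[0.46157566 0.34321413 0.18434662] [-13.74883332 -13.4295261   39.3950146 ] [-2.14672055  3.20826535  0.26326122]
```

View pics/s6.png

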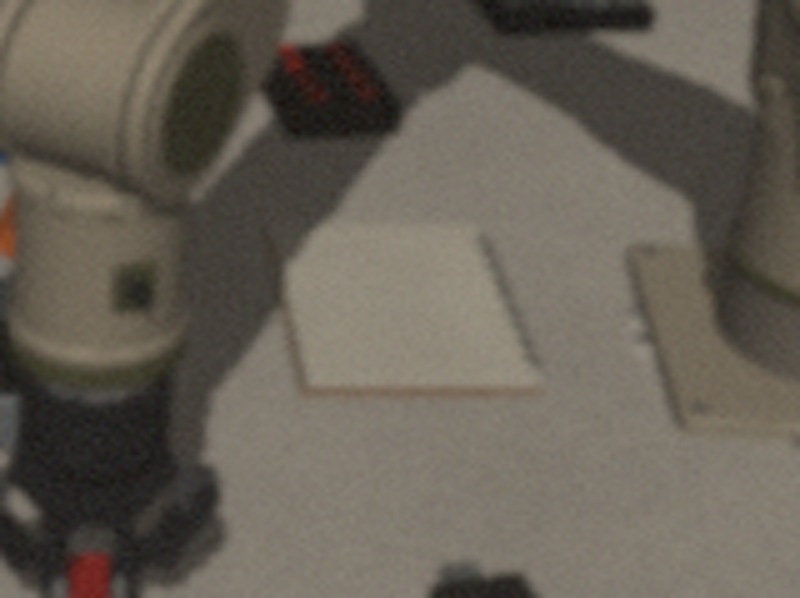

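Emit:
servo_tool --motion '[[[0,0,-0.02,0,0,0],[0,0,0,0,0,0],[0,0,0,0,0,0],[0,0,0,0,0,0]]]' --jaw 0

```text
clock: 6.2
position: [0.4623, 0.3438, 0.1877]
ee_rot: [0.998, 0.061, 0.003, 0.002]
ft_force: [-0.8, 0.4, -0.7]
grip_width: 0.926
```

Emit:
servo_tool --motion '[[[0,0,0,0,0,0],[0,0,-0.4,0,0,0],[0,0,-0.8,0,0,0],[0,0,-0.8,0,0,0],[0,0.4,-0.4,0,0,0],[0,0.6,-0.1,0,0,0],[0,0.4,0,0,0,0]]]'

```text
clock: 6.9
position: [0.469, 0.2756, 0.316]
ee_rot: [0.998, 0.064, 0.001, 0.001]
ft_force: [-0.0, 0.0, -0.4]
grip_width: 1.002
```

```bash
python3 - <<'E'
from p import *
from h import *
from workcell import cams
for n in("wrist","side"):
    c=cams.camera(n);np.savez(n[0]+"7.npz",**c);cv2.imwrite(f"pics/{n}7.png",c["color"][:,:,::-1])
p,r,o=cur();print(p,o["ft_force"],o["grip_width"],r.as_matrix().round(3)[:,0],r.as_matrix().round(3)[:,2],o["joint_pos"].round(2))
E
```

```text
[0.46957561 0.27417491 0.31515125] [ 0.40954257 -0.74058147 -0.71183879] 1.002071854230096 [0.992 0.125 0.   ] [ 0.001 -0.004 -1.   ] [ 0.14  0.35 -0.89  1.75  0.3   1.18 -0.71]
```

View pics/wrist7.png

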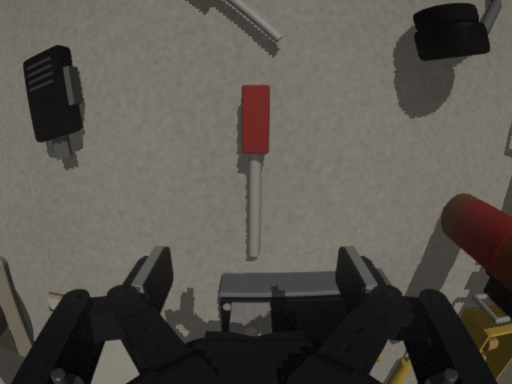

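View pics/side7.png

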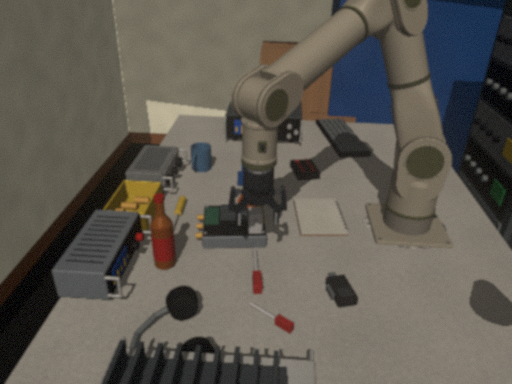

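```bash
python3 - <<'E'
from h import *
c=load("w7.npz")
over(c,[0,0,0],[],200,70,110,100,6,"pics/c8.png",True)
over(c,[0,0,0],[],200,160,110,110,6,"pics/c9.png",True)
a=cv2.imread("pics/c8.png");b=cv2.imread("pics/c9.png")
cv2.imwrite("pics/c8.png",a[:,100:500]);cv2.imwrite("pics/c9.png",b[:,100:500])
E
```

```text
(no output)
```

View pics/c8.png

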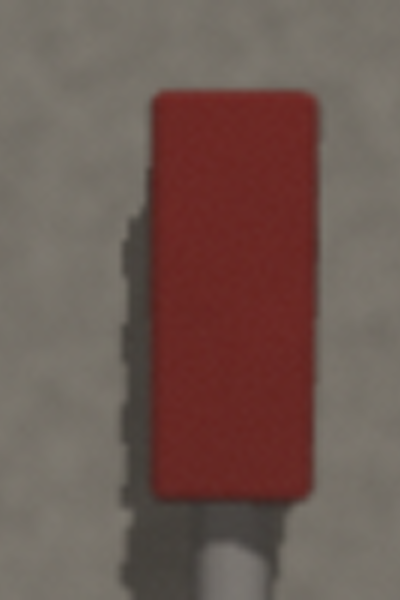

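View pics/c9.png

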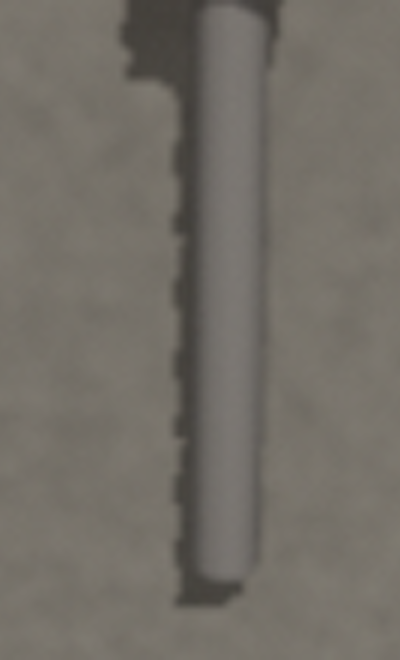

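```bash
python3 - <<'E'
from h import *
from p import *
c=load("w7.npz")
m=np.array([[-.012,.03,.03],[.012,.03,.03],[-.012,-.03,.03],[.012,-.03,.03],[0,-.137,.015]])
px=np.r_[cr(200,70,6,[(251,90),(419,90),(250,500),(415,500)]),cr(200,160,6,[(327,581)])]
q,r=fit([(c,True,m,px)],[.44,.33,.13]);print(q,r.round(2).tolist());np.save("pin.npy",q)
g=W(q,[0,-.064,.02])[0];print(g)
plan([([g[0],g[1],.26],down(q[2])),([g[0],g[1],.181],down(q[2]))])
E
```

```text
[0.46297657 0.33823666 0.12184959] [[-0.16, -0.22], [0.19, -0.01], [0.0, 0.29], [-0.08, 0.46], [0.06, -3.33]]
[0.47075566 0.27471119 0.02      ]
[[[0.01,-0.01,0.55,0.02,0.0,0.02],[0.01,0.0,0.55,0.02,-0.01,0.02],[0.0,0.0,0.79,0.0,0.0,0.0],[0.0,0.0,0.79,0.0,0.0,0.0]]]
n 4 end [0.4705 0.2746 0.1812]
```

Emit:
servo_tool --motion '[[[0.01,0,0.55,0,0,0],[0.01,0,0.55,0,0,0],[0,0,0.7,0,0,0],[0,0,0.6,0,0,0],[0,0,0.1,0,0,0]]]'

```text
clock: 7.5
position: [0.4707, 0.2766, 0.187]
ee_rot: [0.998, 0.063, 0.002, 0.001]
ft_force: [-0.4, -0.3, -0.1]
grip_width: 1.0
```

```bash
python3 - <<'E'
from h import *
from p import *
q=np.load("pin.npy");p,r,o=cur();print(p,o["ft_force"],r.as_matrix().round(3)[:,0],r.as_matrix().round(3)[:,2])
g=W(q,[0,-.064,.02])[0]
plan([([g[0],g[1],.1775],down(q[2]))])
E
```

```text
[0.47073155 0.27655056 0.18696949] [-0.3822949  -0.28287832 -0.12014489] [0.992 0.125 0.004] [ 0.004 -0.001 -1.   ]
[[[0.0,0.04,0.19,0.02,-0.04,0.04]]]
n 1 end [0.471  0.2746 0.1775]
```

Emit:
servo_tool --motion '[[[0,0.04,0.19,0,-0.04,0.03],[0,0,0.02,0,0,0]]]'

```text
clock: 7.7
position: [0.4707, 0.2756, 0.1762]
ee_rot: [0.998, 0.062, -0.001, 0.0]
ft_force: [-0.1, -0.1, 0.1]
grip_width: 0.998
```

Emit:
servo_tool --motion '[[[0,0,0.01,0,0,0],[0,0,0.01,0,0,0],[0,0,0.01,0,0,0],[0,0,0.01,0,0,0],[0,0,0.01,0,0,0],[0,0,0.01,0,0,0],[0,0,0.01,0,0,0],[0,0,0,0,0,0],[0,0,0,0,0,0],[0,0,0,0,0,0]]]' --jaw 255 --force 80

```text
clock: 8.7
position: [0.4721, 0.2769, 0.1775]
ee_rot: [0.998, 0.062, 0.003, -0.0]
ft_force: [-1.0, -1.2, 2.6]
grip_width: 0.105
```

Emit:
servo_tool --motion '[[[0,0,-0.2,0,0,0],[0,0,-0.5,0,0,0],[0,0,-0.7,0,0,0],[0,0,-0.7,0,0,0]]]'

```text
clock: 9.1
position: [0.4701, 0.2754, 0.2817]
ee_rot: [0.998, 0.062, -0.002, 0.001]
ft_force: [0.9, 0.1, -0.8]
grip_width: 0.101
```

```bash
python3 - <<'E'
from p import *
from h import *
from workcell import cams
for n in("wrist","side"):
    c=cams.camera(n);np.savez(n[0]+"9.npz",**c);cv2.imwrite(f"pics/{n}9.png",c["color"][:,:,::-1])
cv2.imwrite("pics/s9.png",cv2.resize(c["color"][180:300,220:320,::-1],None,fx=5,fy=5,interpolation=2))
p,r,o=cur();print(p,o["ft_force"],o["grip_width"],r.as_matrix().round(3)[:,0],r.as_matrix().round(3)[:,2],o["joint_pos"].round(2))
E
```

```text
[0.47132021 0.2767129  0.28535377] [ 0.93935125  1.18601636 -0.11157581] 0.10059374643344651 [0.992 0.124 0.003] [ 0.003  0.001 -1.   ] [ 0.12  0.39 -0.87  1.78  0.33  1.12 -0.74]
```

View pics/wrist9.png

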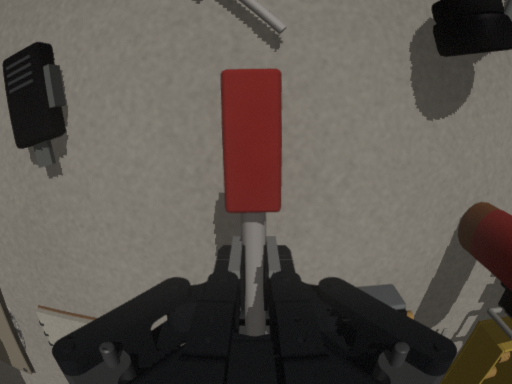

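View pics/s9.png

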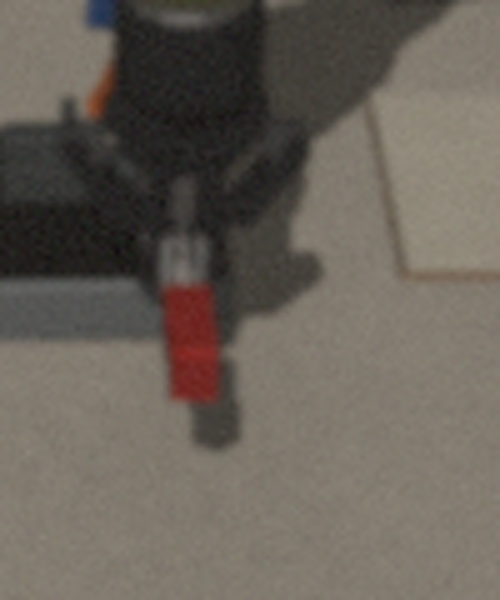

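```bash
python3 - <<'E'
from h import *
c=load("w9.npz")
over(c,[0,0,0],[],190,60,120,170,4.5,"pics/c10.png",True)
E
```

```text
(no output)
```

View pics/c10.png

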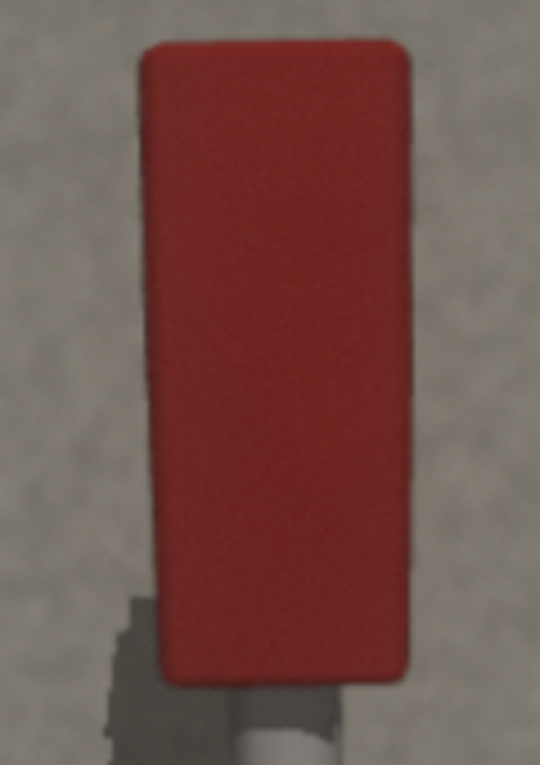

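```bash
cat > pinfit.py <<'E'
from h import *
def fitpin(c,px,tp,tr,prior,sig):
    # params: origin in tool-aligned 'pin' frame. Tool down: pin axes in tool: x->x, y->-y, z->-z
    F=np.diag([1.,-1,-1])
    m=np.array([[-.012,.03,.015],[.012,.03,.015],[-.012,-.03,.015],[.012,-.03,.015]])
    def world(v,M):
        Rp=R.from_euler("ZXY",v[3:]).as_matrix()
        return tp+tr.apply((F@(Rp@M.T+v[:3,None])).T)
    def r(v): return np.r_[(proj(c,world(v,m),True)-px).ravel()/.4,(v-prior)/sig]
    s=least_squares(r,prior,x_scale=sig)
    J=s.jac;cov=np.linalg.inv(J.T@J)
    return s.x,np.sqrt(np.diag(cov)),s.fun[:8]*.4,world
E
python3 - <<'E'
from pinfit import *
c=load("w9.npz")
px=cr(190,60,4.5,[(140,42),(410,40),(160,686),(408,684)])
# tool pose at image time from the camera extrinsics: calibrate cam-in-tool using w7-like static frame
from p import cur
tp,tr,o=cur()
w=load("w7.npz")
# camera mount from earlier static reading (start): 
c0=load("wrist0.npz");T0=np.eye(4);T0[:3,:3]=R.from_quat([.806273106,-.591543004,-6.3038e-4,-3.933e-4]).as_matrix();T0[:3,3]=[.18753956,-.59605827,.40388133]
M=np.linalg.inv(T0)@c0["extrinsics"];print(M.round(4).tolist())
T=c["extrinsics"]@np.linalg.inv(M);print(T[:3,3],tp)
tp=T[:3,3];tr=R.from_matrix(T[:3,:3])
pr=np.array([0,.064,-.162,0,0,0]);sg=np.array([.003,.005,.005,.05,.1,.1])
v,e,f,_=fitpin(c,px,tp,tr,pr,sg);print(v.round(4),e.round(4),f.round(2))
E
```

```text
[[1.0, -0.0005, 0.0, -0.0002], [0.0005, 0.9523, 0.3053, -0.0789], [-0.0002, -0.3053, 0.9523, 0.0288], [0.0, 0.0, 0.0, 1.0]]
[0.47086109 0.27519167 0.28164143] [0.47132021 0.2767129  0.28535377]
[-0.001   0.0621 -0.1639  0.0113 -0.0244 -0.0011] [0.0004 0.0002 0.0004 0.0026 0.0243 0.0267] [-0.05  0.27  0.18 -0.15 -0.29  0.01  0.17 -0.13]
```

```bash
cat > tgt.py <<'E'
from p import *
def dock_tcp(h,off=(-.001,.0621,-.1639,.0113)):
    d=np.load("dk.npy");y=d[2]-off[3];c,s=np.cos(y),np.sin(y)
    return np.array([d[0]-(c*off[0]-s*off[1]),d[1]-(s*off[0]+c*off[1]),.05-off[2]+h]),down(y)
E
python3 - <<'E'
from tgt import *
P,Q=dock_tcp(.1);print(P)
p,r,o=cur()
plan([([.465,.26,.38],r,3),([.50,0,.40],down(.1)),(P+[0,0,.05],Q)])
E
```

```text
[ 0.54701023 -0.32843413  0.3139    ]
[[[-0.05,0.11,-0.63,0.0,0.0,0.0],[-0.06,0.1,-0.63,0.0,0.0,0.0],[-0.05,0.11,-0.63,0.0,0.0,0.0],[0.01,0.87,-0.07,0.0,-0.01,0.05],[0.01,0.87,-0.07,0.0,0.0,0.04],[0.02,0.88,-0.07,0.0,-0.01,0.05],[0.02,0.87,-0.07,0.0,0.0,0.04],[0.02,0.88,-0.06,0.0,-0.01,0.05],[0.02,0.87,-0.07,0.0,0.0,0.04],[0.04,0.83,0.09,0.0,0.0,0.04],[0.04,0.83,0.09,0.0,0.0,0.04],[0.04,0.83,0.09,0.0,0.0,0.04]]]
[[[0.04,0.83,0.09,0.0,0.0,0.04],[0.05,0.83,0.09,0.0,0.0,0.04],[0.05,0.83,0.09,0.0,0.0,0.04],[0.05,0.82,0.09,0.0,0.0,0.03],[0.05,0.83,0.09,0.0,0.0,0.04]]]
n 17 end [ 0.547  -0.3286  0.3641]
```

Emit:
servo_tool --motion '[[[-0.05,0.1,-0.6,0,0,0],[-0.05,0.1,-0.6,0,0,0],[-0.05,0.3,-0.6,0,0,0],[0.01,0.5,-0.07,0,0,0.05],[0.01,0.7,-0.07,0,0,0.05],[0.02,0.7,-0.07,0,0,0.05],[0.02,0.7,-0.07,0,0,0.05],[0.02,0.7,0,0,0,0.05],[0.02,0.7,0,0,0,0.05],[0.04,0.7,0,0,0,0.05],[0.04,0.7,0,0,0,0.05],[0.04,0.7,0,0,0,0.05]]]'

```text
clock: 10.4
position: [0.5086, -0.0582, 0.3924]
ee_rot: [0.999, 0.048, 0.002, -0.0]
ft_force: [0.8, 0.3, -0.9]
grip_width: 0.1
```

```bash
python3 - <<'E'
from tgt import *
P,Q=dock_tcp(.1);print(P)
p,r,o=cur();print(p,o["joint_pos"].round(2),o["grip_width"])
plan([(P+[0,0,.03],Q)],step=.04)
E
```

```text
[ 0.54701023 -0.32843413  0.3139    ]
[ 0.50862841 -0.05821597  0.39243176] [ 0.68  0.15 -0.71  1.74  0.1   1.28  0.04] 0.10030576759436985
[[[0.04,0.78,0.14,0.0,-0.01,0.04],[0.04,0.78,0.14,0.0,0.0,0.03],[0.04,0.78,0.14,0.0,-0.01,0.04],[0.04,0.78,0.14,0.0,0.0,0.03],[0.04,0.78,0.14,0.0,-0.01,0.04],[0.05,0.78,0.14,0.0,0.0,0.03],[0.05,0.77,0.13,0.0,-0.01,0.04]]]
n 7 end [ 0.5471 -0.3284  0.344 ]
```

Emit:
servo_tool --motion '[[[0.04,0.75,0.14,0,0,0.04],[0.04,0.75,0.14,0,0,0.03],[0.04,0.75,0.14,0,0,0.04],[0.04,0.75,0.14,0,0,0.03],[0.04,0.75,0.14,0,0,0.04],[0.05,0.7,0.14,0,0,0.03],[0.05,0.5,0.13,0,0,0.04],[0,0.2,0,0,0,0]]]'

```text
clock: 11.2
position: [0.5439, -0.3281, 0.3388]
ee_rot: [0.999, 0.034, -0.0, 0.0]
ft_force: [-0.8, 0.8, -1.7]
grip_width: 0.105
```

```bash
python3 - <<'E'
from tgt import *
P,Q=dock_tcp(.065);print(P)
p,r,o=cur();print(p,o["joint_pos"].round(2),o["grip_width"])
plan([(P,Q)],step=.03)
E
```

```text
[ 0.54701023 -0.32843413  0.2789    ]
[ 0.54394937 -0.32809598  0.33876968] [ 0.87  0.45 -0.53  1.49  0.23  1.26  0.38] 0.10478242709970782
[[[0.03,0.01,0.6,0.0,0.0,-0.03],[0.03,0.0,0.6,0.01,0.0,-0.03]]]
n 2 end [ 0.547  -0.3284  0.2788]
```

Emit:
servo_tool --motion '[[[0.03,0,0.55,0,0,-0.03],[0.03,0,0.4,0,0,-0.03],[0,0,0.05,0,0,0]]]'

```text
clock: 11.5
position: [0.5468, -0.3287, 0.2877]
ee_rot: [0.999, 0.036, 0.0, 0.0]
ft_force: [-0.0, -0.1, -0.9]
grip_width: 0.107
```

```bash
python3 - <<'E'
from tgt import *
from h import *
from workcell import cams
c=cams.camera("wrist");np.savez("w11.npz",**c);cv2.imwrite("pics/w11.png",c["color"][:,:,::-1])
s=cams.camera("side");cv2.imwrite("pics/s11.png",cv2.resize(s["color"][130:210,200:300,::-1],None,fx=6,fy=6,interpolation=2))
p,r,o=cur();print(p,o["joint_pos"].round(2),r.as_matrix().round(3)[:,0],r.as_matrix().round(3)[:,2])
over(c,np.load("dk.npy"),DK,130,40,256,250,2.3,"pics/o11.png",True)
E
```

```text
[ 0.5473007  -0.32870321  0.28983375] [ 0.86  0.5  -0.52  1.54  0.26  1.17  0.37] [0.997 0.073 0.002] [ 0.002 -0.001 -1.   ]
```

View pics/o11.png

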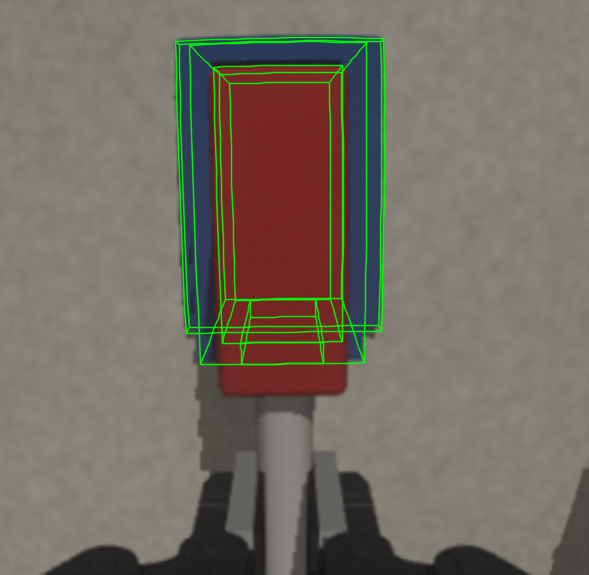

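View pics/s11.png

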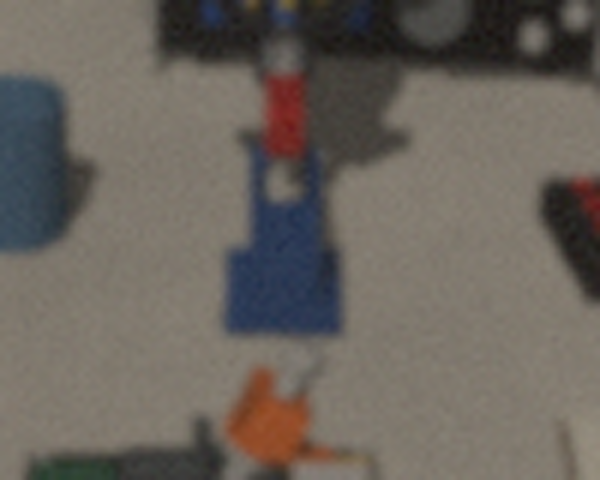

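```bash
python3 - <<'E'
from pinfit import *
c=load("w11.npz")
c0=load("wrist0.npz");T0=np.eye(4);T0[:3,:3]=R.from_quat([.806273106,-.591543004,-6.3038e-4,-3.933e-4]).as_matrix();T0[:3,3]=[.18753956,-.59605827,.40388133]
M=np.linalg.inv(T0)@c0["extrinsics"];T=c["extrinsics"]@np.linalg.inv(M)
tp=T[:3,3];tr=R.from_matrix(T[:3,:3]);print(tp)
px=cr(130,40,2.3,[(211,66),(349,66),(219,394),(347,394)])
v,e,f,world=fitpin(c,px,tp,tr,np.array([-.001,.0621,-.1639,.0113,-.024,0]),np.array([.003,.005,.002,.05,.03,.03]));print(v.round(4),f.round(2))
o=world(v,np.array([[0,0,0],[0,.03,0],[0,-.137,0]]));print(o)
d=np.load("dk.npy");Rz=R.from_euler("z",d[2]).as_matrix();print("in seat frame",((o-[d[0],d[1],.05])@Rz).round(4))
E
```

```text
[ 0.54758305 -0.32893147  0.28761846]
[-0.0009  0.0623 -0.1643  0.0064 -0.0266 -0.0026] [ 0.08  0.25  0.09 -0.3   0.    0.17 -0.17 -0.13]
[[ 0.54227387 -0.26688874  0.12326081]
 [ 0.53991165 -0.23699283  0.12245199]
 [ 0.55306136 -0.40341342  0.12695446]]
in seat frame [[ 0.0008 -0.0004  0.0733]
 [ 0.001   0.0296  0.0725]
 [-0.     -0.1373  0.077 ]]
```

Emit:
servo_tool --motion '[[[0,0,0.4,0,0,0],[0,0,0.4,0,0,0]]]'

```text
clock: 11.8
position: [0.549, -0.3284, 0.255]
ee_rot: [0.999, 0.037, 0.004, 0.003]
ft_force: [-7.7, -0.3, 3.0]
grip_width: 0.102
```

```bash
python3 - <<'E'
from tgt import *
P,Q=dock_tcp(0);print(P)
p,r,o=cur();print(p,o["ft_force"],o["grip_width"])
plan([(P+[0,0,.02],Q)],step=.03)
plan([(P+[0,0,.002],Q)],step=.015)
E
```

```text
[ 0.54701023 -0.32843413  0.2139    ]
[ 0.54902435 -0.32840292  0.25500465] [-7.65305236 -0.2886234   2.96237272] 0.10238732035928079
[[[-0.04,-0.01,0.42,0.07,-0.09,0.0]]]
n 1 end [ 0.5472 -0.3282  0.234 ]
[[[-0.02,0.0,0.26,0.02,-0.03,0.0],[-0.01,0.0,0.26,0.03,-0.03,0.0],[-0.01,-0.01,0.26,0.02,-0.03,0.0]]]
n 3 end [ 0.5472 -0.3282  0.216 ]
```

Emit:
servo_tool --motion '[[[-0.05,0,-0.04,0.05,-0.08,0],[-0.02,0,0,0,0,0]]]'

```text
clock: 12.0
position: [0.5455, -0.3278, 0.2582]
ee_rot: [0.999, 0.037, 0.0, 0.001]
ft_force: [0.2, 0.4, -0.0]
grip_width: 0.104
```

```bash
python3 - <<'E'
from tgt import *
from h import *
from workcell import cams
P,Q=dock_tcp(0)
c=cams.camera("wrist");np.savez("w12.npz",**c)
over(c,np.load("dk.npy"),DK,130,40,256,250,2.3,"pics/o12.png",True)
p,r,o=cur();print(p,o["ft_force"],o["torque"],r.as_matrix().round(3)[:,0],r.as_matrix().round(3)[:,2])
E
```

```text
[ 0.54540291 -0.32775431  0.25800252] [ 0.98732572 -0.69004143 -0.93673785] [-0.06451435  0.0385179  -0.00359532] [0.997 0.075 0.001] [ 0.001 -0.001 -1.   ]
```

View pics/o12.png

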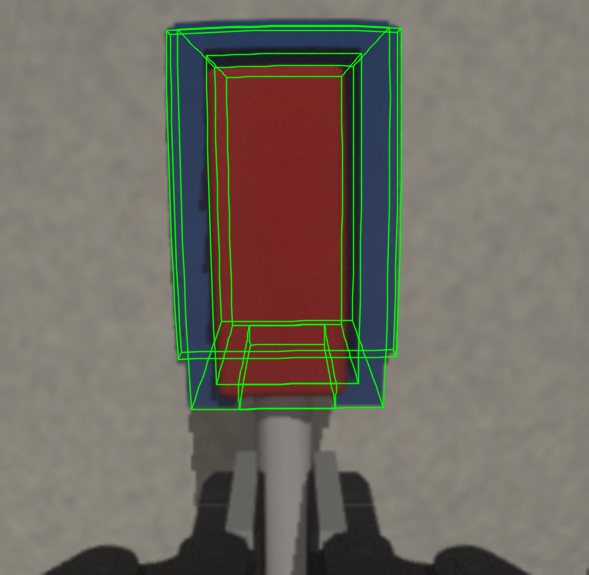

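```bash
python3 - <<'E'
from tgt import *
P,Q=dock_tcp(0);P=np.array([.5467,-.3276,.2139])
plan([(P+[0,0,.03],Q,1),(P+[0,0,.02],Q,1)])
E
```

```text
[[[0.03,0.0,0.28,0.01,-0.01,0.01],[0.0,0.0,0.2,0.0,0.0,0.0]]]
n 2 end [ 0.5469 -0.3277  0.234 ]
```

Emit:
servo_tool --motion '[[[0.02,0,0.28,0.01,0,0],[-0.01,0,0.2,0.03,-0.03,0]]]'

```text
clock: 12.25
position: [0.5471, -0.328, 0.2365]
ee_rot: [0.999, 0.037, 0.001, 0.001]
ft_force: [-0.6, 0.4, -1.8]
grip_width: 0.107
```

```bash
python3 - <<'E'
from tgt import *
P,Q=dock_tcp(0);P=np.array([.5467,-.3276,.2139])
p,r,o=cur();print(p,o["ft_force"],o["torque"],r.as_matrix().round(3)[:,0],r.as_matrix().round(3)[:,2])
plan([(P+[0,0,.012],Q,1),(P+[0,0,.004],Q,1)])
E
```

```text
[ 0.54705221 -0.32803733  0.23650957] [-0.61995519  0.40688955 -1.82793851] [-0.08627185  0.04089396 -0.02620337] [0.997 0.075 0.003] [ 0.003 -0.001 -1.   ]
[[[-0.01,-0.01,0.21,0.01,-0.03,0.01],[0.0,0.0,0.16,0.0,0.0,0.0]]]
n 2 end [ 0.5466 -0.3276  0.218 ]
```

Emit:
servo_tool --motion '[[[-0.01,-0.01,0.21,0.01,-0.03,0],[-0.01,0,0.16,0.02,-0.03,0]]]'

```text
clock: 12.45
position: [0.546, -0.3275, 0.2162]
ee_rot: [0.999, 0.037, -0.001, -0.001]
ft_force: [0.4, 1.2, -1.2]
grip_width: 0.099
```

```bash
python3 - <<'E'
from tgt import *
from h import *
from workcell import cams
P=np.array([.5467,-.3276,.2139]);Q=dock_tcp(0)[1]
c=cams.camera("wrist");np.savez("w13.npz",**c)
over(c,np.load("dk.npy"),[],130,40,256,250,2.3,"pics/o13.png",True)
p,r,o=cur();print(p,o["ft_force"],o["torque"],r.as_matrix().round(3)[:,0],r.as_matrix().round(3)[:,2])
plan([(P,Q,1)])
E
```

```text
[ 0.54547024 -0.32743499  0.21476401] [-0.95546555  0.67478056 -2.22341257] [-0.01860861  0.05901424  0.01865865] [ 0.997  0.075 -0.005] [-0.005  0.003 -1.   ]
[[[0.02,0.01,0.02,-0.04,0.05,0.01]]]
n 1 end [ 0.5465 -0.3279  0.2138]
```

View pics/o13.png

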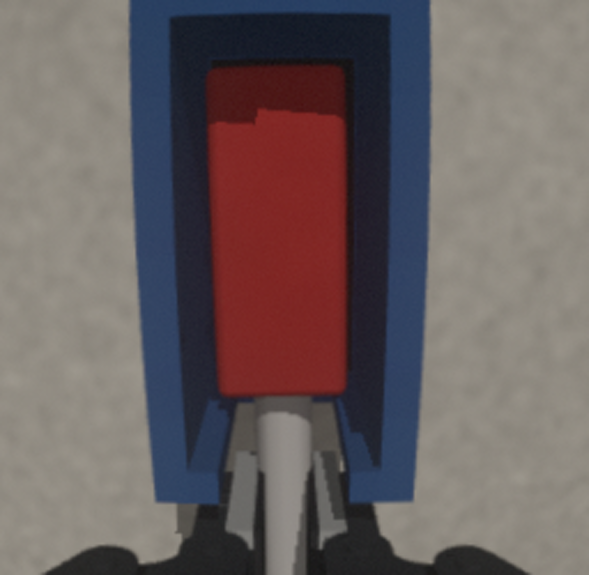

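Emit:
servo_tool --motion '[[[0.02,0,0.05,-0.03,0.05,0],[0,0,0.03,0,0,0]]]'

```text
clock: 12.7
position: [0.5464, -0.3279, 0.211]
ee_rot: [0.999, 0.037, -0.0, 0.0]
ft_force: [-6.8, 1.6, 14.7]
grip_width: 0.103
```

```bash
python3 - <<'E'
from tgt import *
p,r,o=cur();print(p,o["ft_force"],o["torque"],r.as_matrix().round(3)[:,0],r.as_matrix().round(3)[:,2])
E
```

```text
[ 0.54643181 -0.32787223  0.21102832] [-6.8161024   1.63077387 14.6718999 ] [0.68233625 1.3790047  0.19001334] [ 0.997  0.074 -0.001] [-0.001 -0.    -1.   ]
```

Contact with the floor. Open.

Emit:
servo_tool --motion '[[[0,0,0,0,0,0],[0,0,0,0,0,0],[0,0,0,0,0,0],[0,0,0,0,0,0],[0,0,0,0,0,0],[0,0,0,0,0,0]]]' --jaw 0

```text
clock: 13.3
position: [0.5471, -0.328, 0.2118]
ee_rot: [0.999, 0.037, 0.001, 0.001]
ft_force: [-0.3, -0.4, 1.2]
grip_width: 1.002
```

Emit:
servo_tool --motion '[[[0,0,-0.3,0,0,0],[0,0,-0.7,0,0,0],[0,0,-0.8,0,0,0],[0,0,-0.6,0,0,0],[0,0,0,0,0,0]]]'

```text
clock: 13.8
position: [0.5468, -0.3272, 0.3397]
ee_rot: [0.999, 0.038, 0.001, 0.0]
ft_force: [0.4, -0.4, 0.2]
grip_width: 1.001
```

```bash
python3 - <<'E'
from tgt import *
from h import *
from workcell import cams
c=cams.camera("wrist");np.savez("w14.npz",**c)
pk=box(-.012,.012,-.03,.03,.035,.065)
over(c,np.load("dk.npy"),pk,130,40,256,250,2.3,"pics/o14.png",True)
over(c,np.load("dk.npy"),[],130,40,256,250,2.3,"pics/o14r.png",True)
p,r,o=cur();print(p,o["ft_force"],o["grip_width"],o["joint_pos"].round(2))
E
```

```text
[ 0.54648083 -0.32710733  0.33777745] [-0.34585872  0.32713584  0.21989145] 1.000573982443517 [ 0.87  0.45 -0.53  1.49  0.23  1.26  0.38]
```

View pics/o14.png

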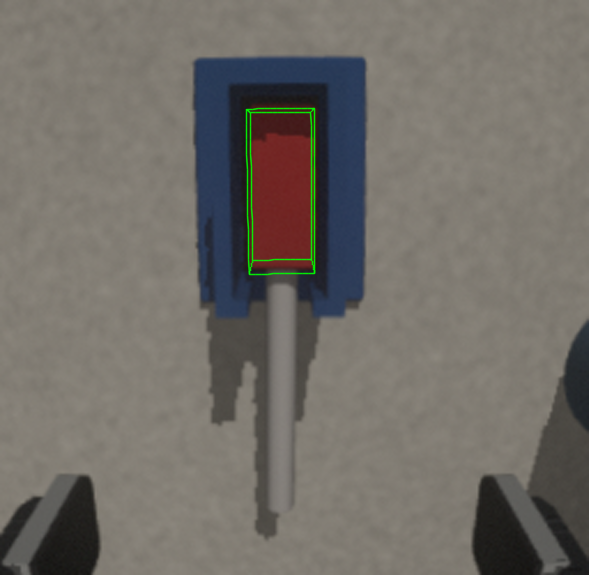

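View pics/o14r.png

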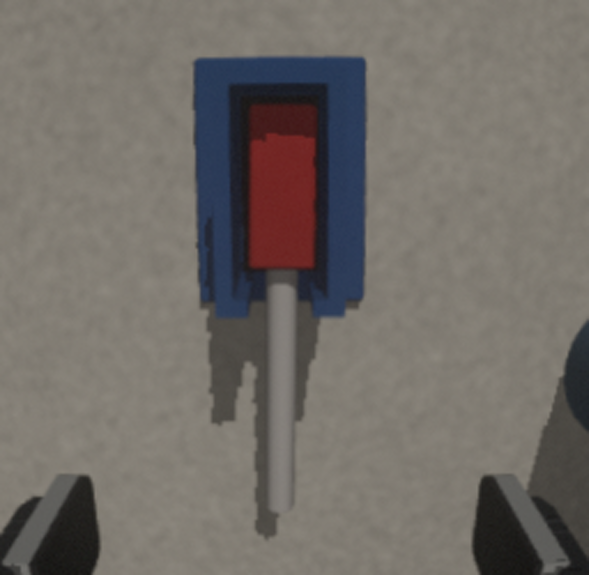

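```bash
python3 - <<'E'
from tgt import *
y=.131+np.pi/2
plan([([.547,-.32,.39],down(.12),2),([.46,.02,.43],down(y))])
E
```

```text
[[[0.01,-0.07,-0.52,0.0,0.0,-0.26],[0.01,-0.07,-0.52,-0.01,0.0,-0.25],[-0.05,-0.37,-0.04,0.0,0.0,-0.95],[-0.02,-0.37,-0.04,0.0,0.0,-0.95],[0.01,-0.37,-0.04,0.0,0.0,-0.95],[0.04,-0.37,-0.04,0.0,0.0,-0.95],[0.07,-0.36,-0.04,0.0,0.0,-0.96],[0.1,-0.35,-0.04,0.0,0.0,-0.95],[0.13,-0.34,-0.04,0.0,0.0,-0.96],[0.16,-0.33,-0.04,0.0,0.0,-0.95],[0.19,-0.32,-0.04,0.0,0.0,-0.96],[0.22,-0.3,-0.04,0.0,0.0,-0.95]]]
[[[0.24,-0.28,-0.05,0.0,0.0,-0.96],[0.26,-0.26,-0.04,0.0,0.0,-0.95],[0.28,-0.24,-0.05,0.0,0.0,-0.96],[0.3,-0.21,-0.04,0.0,0.0,-0.95],[0.32,-0.19,-0.05,0.0,0.0,-0.96],[0.33,-0.16,-0.04,0.0,0.0,-0.95],[0.35,-0.13,-0.05,0.0,0.0,-0.96],[0.36,-0.1,-0.04,0.0,0.0,-0.95],[0.36,-0.08,-0.05,0.0,0.0,-0.96]]]
n 21 end [0.4599 0.0199 0.4302]
```

Emit:
servo_tool --motion '[[[0,-0.07,-0.5,0,0,-0.25],[0,-0.07,-0.5,0,0,-0.25],[-0.05,-0.37,-0.04,0,0,-0.95],[-0.02,-0.37,-0.04,0,0,-0.95],[0.01,-0.37,-0.04,0,0,-0.95],[0.04,-0.37,-0.04,0,0,-0.95],[0.07,-0.36,-0.04,0,0,-0.95],[0.1,-0.35,-0.04,0,0,-0.95],[0.13,-0.34,-0.04,0,0,-0.95],[0.16,-0.33,-0.04,0,0,-0.95],[0.19,-0.32,-0.04,0,0,-0.95],[0.22,-0.3,-0.04,0,0,-0.95]]]'

```text
clock: 15.05
position: [0.4924, -0.1368, 0.4044]
ee_rot: [0.883, 0.47, -0.005, -0.005]
ft_force: [-0.9, 0.4, 0.7]
grip_width: 0.999
```

```bash
python3 - <<'E'
from tgt import *
y=.131+np.pi/2
p,r,o=cur();print(p,o["joint_pos"].round(2))
plan([([.46,.02,.43],down(y))])
E
```

```text
[ 0.49240912 -0.13675224  0.40444805] [ 0.9   0.16 -0.78  1.72  0.11  1.33  1.08]
[[[0.25,-0.26,-0.05,-0.02,0.0,-0.92],[0.27,-0.23,-0.05,-0.02,0.0,-0.92],[0.29,-0.21,-0.06,-0.02,0.0,-0.92],[0.3,-0.19,-0.06,-0.02,0.0,-0.92],[0.32,-0.16,-0.06,-0.02,0.0,-0.92],[0.33,-0.14,-0.05,-0.02,0.0,-0.92],[0.34,-0.11,-0.06,-0.01,-0.01,-0.92],[0.34,-0.08,-0.05,-0.02,0.0,-0.92],[0.35,-0.06,-0.06,-0.01,-0.01,-0.93]]]
n 9 end [0.46   0.0202 0.4301]
```

Emit:
servo_tool --motion '[[[0.25,-0.26,-0.05,-0.02,0,-0.92],[0.27,-0.23,-0.05,-0.02,0,-0.92],[0.29,-0.21,-0.06,-0.02,0,-0.92],[0.3,-0.19,-0.06,-0.02,0,-0.92],[0.32,-0.16,-0.06,-0.02,0,-0.92],[0.33,-0.14,-0.05,-0.02,0,-0.92],[0.34,-0.11,-0.06,-0.01,0,-0.92],[0.34,-0.08,-0.05,-0.02,0,-0.92],[0.35,-0.06,-0.06,-0.01,0,-0.92]]]'

```text
clock: 15.95
position: [0.4532, 0.0266, 0.4265]
ee_rot: [0.648, 0.762, -0.002, -0.004]
ft_force: [-0.5, 0.0, 0.3]
grip_width: 0.997
```

```bash
cat >> h.py <<'E'
def levl(ang,rise=0.):
    a=ang-.45;ax=np.array([np.sin(a),0,np.cos(a)]);ex=np.array([np.cos(a),0,-np.sin(a)]);o=np.array([0,0,.035])
    def L(b): return [(o+p[0]*ex+np.array([0,p[1],0])+p[2]*ax,o+q[0]*ex+np.array([0,q[1],0])+q[2]*ax) for p,q in b]
    return L(box(-.015,.015,-.02,.02,.067+rise,.095+rise))+L(box(-.011,.011,-.011,.011,.095,.124))
E
python3 - <<'E'
from tgt import *
from h import *
from workcell import cams
c=cams.camera("wrist");np.savez("w15.npz",**c);cv2.imwrite("pics/w15.png",c["color"][:,:,::-1])
p,r,o=cur();print(p,o["joint_pos"].round(2))
over(c,np.load("sw.npy"),SW+levl(0),130,60,260,210,3,"pics/o15.png",True)
E
```

```text
[0.45263347 0.02988451 0.42711481] [ 0.82 -0.02 -0.95  1.81 -0.02  1.35  1.61]
```

View pics/w15.png

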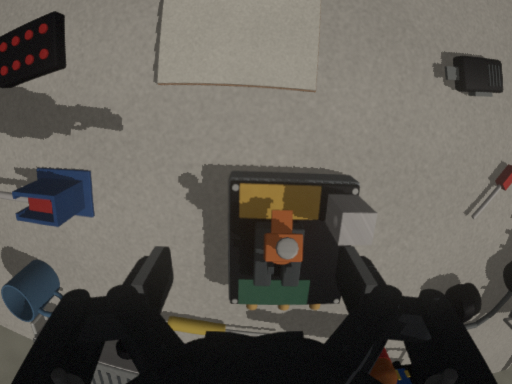

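View pics/o15.png

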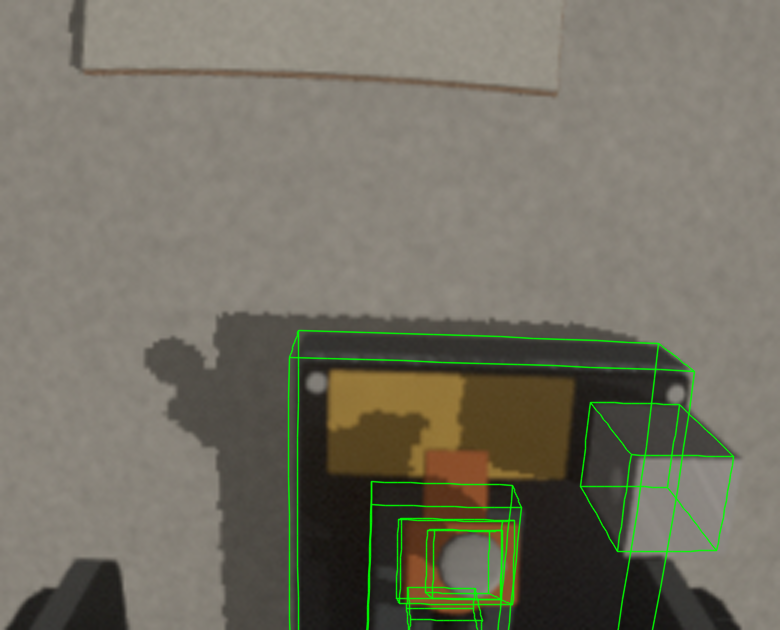

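```bash
python3 - <<'E'
from h import *
c=load("w15.npz");c2=load("w2.npz")
tip=[-.124*np.sin(.45),0,.035+.124*np.cos(.45)]
m=np.array([[-.08,.06,.113],[-.08,.1,.113],[-.042,.1,.113],[-.042,.06,.113],tip])
px=cr(130,60,3,[(637,458),(738,457),(719,551),(627,556),(471,562)])
m2=np.array([[-.08,.1,.113],[-.042,.1,.113],[-.08,.06,.113],[-.042,.06,.113],[-.095,.105,0]])
px2=np.r_[cr(250,140,5,[(117,413),(320,408)]),cr(250,220,5,[(114,200),(306,199)]),cr(250,140,5,[(38,230)])]
for ob in ([(c,True,m,px)],[(c,True,m,px),(c2,True,m2,px2)]):
    q,r=fit(ob,[.55,.07,.13]);print(q,r.round(2).tolist())
np.save("sw2.npy",q)
over(c,q,SW+levl(0),220,160,170,150,4.5,"pics/o16.png",True)
E
```

```text
[0.55438551 0.07438319 0.11895824] [[-0.28, -0.88], [0.03, 0.38], [0.28, 0.32], [-1.98, -1.36], [0.68, 0.38]]
[0.55486752 0.07421124 0.12928867] [[-1.2, -1.05], [-0.74, -0.13], [-0.16, -0.13], [-2.53, -1.49], [-0.17, 0.79], [0.9, -0.56], [-0.11, 0.06], [0.52, -1.24], [-0.36, -1.75], [-0.08, -1.63]]
```

View pics/o16.png

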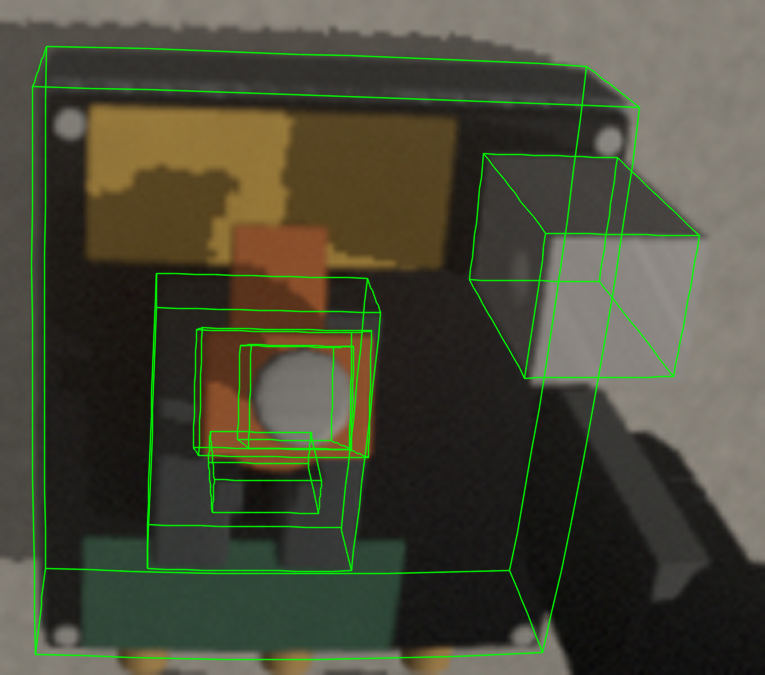

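```bash
cat > lev.py <<'E'
from tgt import *
SWP=(.5547,.0743,.126)
def tool(ang,rad,sw=SWP,tilt=None):
    """TCP pose with grasp point on the lever axis at radius rad from pivot"""
    a=ang-.45;t=a if tilt is None else tilt
    c,s=np.cos(sw[2]),np.sin(sw[2])
    B=np.array([[c,-s,0],[s,c,0],[0,0,1.]])
    ax=np.array([np.sin(a),0,np.cos(a)]);tz=-np.array([np.sin(t),0,np.cos(t)]);tx=np.array([0,1.,0]);ty=np.cross(tz,tx)
    P=np.array([sw[0],sw[1],.035])+B@(ax*rad-tz*.155)
    return P,R.from_matrix(B@np.c_[tx,ty,tz])
def inlev(p,r,sw=SWP):
    c,s=np.cos(sw[2]),np.sin(sw[2]);B=np.array([[c,-s,0],[s,c,0],[0,0,1.]])
    g=B.T@(p+r.apply([0,0,.155])-[sw[0],sw[1],.035]);z=B.T@r.apply([0,0,1.])
    return "grasp lean %.3f rad %.4f y %.4f tilt %.3f xroll %.3f"%(np.arctan2(g[0],g[2]),np.hypot(g[0],g[2]),g[1],np.arctan2(-z[0],-z[2]),z[1])
E
python3 - <<'E'
from lev import *
p,r,o=cur()
P,Q=tool(0,.084+.075);print(P)
plan([(P+[0,0,.03],Q)])
E
```

```text
[0.41920355 0.05713652 0.31774039]
[[[0.11,-0.09,0.27,-0.88,-0.03,0.08],[0.11,-0.11,0.26,-0.87,-0.03,0.08],[0.11,-0.13,0.25,-0.88,-0.02,0.08],[0.1,-0.15,0.23,-0.87,-0.03,0.09],[0.11,-0.17,0.22,-0.88,-0.02,0.08],[0.1,-0.2,0.21,-0.87,-0.03,0.09]]]
n 6 end [0.4191 0.0571 0.3477]
```

Emit:
servo_tool --motion '[[[0.11,-0.09,0.27,-0.88,-0.03,0.08],[0.11,-0.11,0.26,-0.87,-0.03,0.08],[0.11,-0.13,0.25,-0.88,-0.02,0.08],[0.1,-0.15,0.23,-0.87,-0.03,0.08],[0.11,-0.17,0.22,-0.88,-0.02,0.08],[0.1,-0.2,0.21,-0.87,-0.03,0.08]]]' --jaw 75

```text
clock: 16.6
position: [0.4181, 0.0579, 0.3443]
ee_rot: [0.644, 0.729, 0.173, 0.152]
ft_force: [0.8, 0.7, 0.2]
grip_width: 0.708
```

```bash
python3 - <<'E'
from lev import *
p,r,o=cur();print(p,o["joint_pos"].round(2),o["grip_width"],inlev(p,r))
P,Q=tool(0,.084+.06);print(P)
plan([(P,Q)],step=.03)
E
```

```text
[0.41805013 0.05792244 0.34426277] [ 0.76 -0.29 -0.88  2.18 -0.33  0.7   1.75] 0.7084215517546746 grasp lean -0.380 rad 0.1838 y 0.0007 tilt -0.465 xroll -0.001
[0.42567631 0.05795643 0.30423368]
[[[-0.01,-0.11,0.39,0.08,0.01,-0.01],[-0.01,-0.11,0.39,0.09,0.0,-0.01]]]
n 2 end [0.4256 0.0579 0.3044]
```

Emit:
servo_tool --motion '[[[-0.01,-0.11,0.39,0.08,0,0],[-0.01,-0.11,0.39,0.09,0,0]]]'

```text
clock: 16.8
position: [0.4239, 0.058, 0.3029]
ee_rot: [0.645, 0.73, 0.167, 0.15]
ft_force: [0.3, -0.1, -0.2]
grip_width: 0.705
```

```bash
python3 - <<'E'
from lev import *
from h import *
from workcell import cams
c=cams.camera("wrist");cv2.imwrite("pics/w17.png",c["color"][:,:,::-1]);np.savez("w17.npz",**c)
p,r,o=cur();print(p,o["joint_pos"].round(2),o["grip_width"],inlev(p,r))
over(c,SWP,SW+levl(0),130,150,250,230,2.6,"pics/o17.png",True)
P,Q=tool(0,.084+.03)
plan([(P,Q)],step=.03)
E
```

```text
[0.42315628 0.05773917 0.3001415 ] [ 0.82 -0.19 -0.98  2.22 -0.23  0.59  1.67] 0.7062911924748434 grasp lean -0.480 rad 0.1415 y -0.0005 tilt -0.449 xroll -0.004
[[[0.0,0.08,0.55,-0.02,0.04,-0.02]]]
n 1 end [0.4386 0.0596 0.2771]
```

View pics/o17.png

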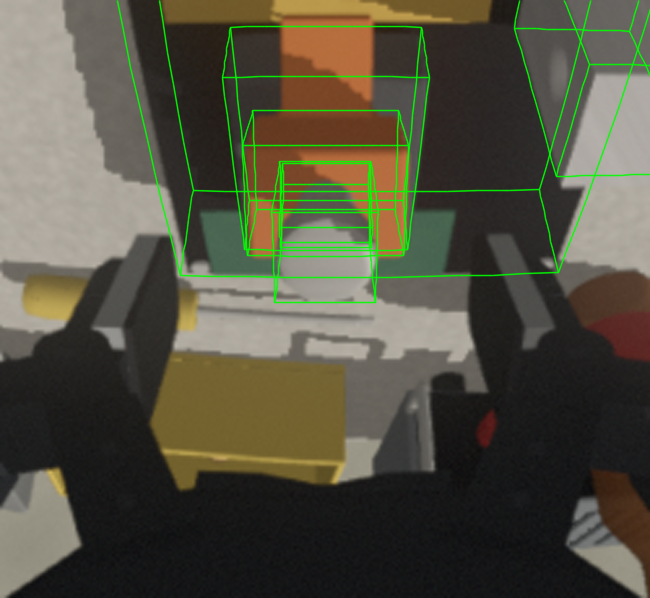

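Emit:
servo_tool --motion '[[[0,0.08,0.5,0,0,0],[0,0,0.2,0,0,0]]]'

```text
clock: 17.05
position: [0.4416, 0.0596, 0.2701]
ee_rot: [0.646, 0.73, 0.165, 0.149]
ft_force: [-1.0, -1.2, -0.1]
grip_width: 0.707
```

```bash
python3 - <<'E'
from lev import *
p,r,o=cur();print(p,o["joint_pos"].round(2),o["ft_force"],inlev(p,r))
P,Q=tool(0,.084)
plan([(P,Q)],step=.03)
E
```

```text
[0.44164725 0.05961218 0.27008354] [ 0.91 -0.04 -1.12  2.21  0.02  0.5   1.46] [-1.04825318 -1.209971   -0.14277632] grasp lean -0.455 rad 0.1063 y -0.0013 tilt -0.449 xroll -0.006
[[[0.01,0.01,0.45,-0.01,0.07,-0.03]]]
n 1 end [0.4517 0.0613 0.25  ]
```

Emit:
servo_tool --motion '[[[0.01,0.01,0.4,0,0.07,-0.03],[0,0,0.05,0,0,0]]]'

```text
clock: 17.25
position: [0.4519, 0.0602, 0.2487]
ee_rot: [0.646, 0.731, 0.167, 0.146]
ft_force: [-0.3, -0.4, 0.5]
grip_width: 0.708
```

```bash
python3 - <<'E'
from lev import *
from h import *
from workcell import cams
c=cams.camera("wrist");np.savez("w18.npz",**c)
over(c,SWP,levl(0),130,150,250,230,2.6,"pics/o18.png",True)
p,r,o=cur();print(p,o["joint_pos"].round(2),o["ft_force"],inlev(p,r))
E
```

```text
[0.45184834 0.06050823 0.24937132] [ 0.9   0.08 -1.15  2.2   0.26  0.47  1.26] [-0.97811542 -0.78646591  0.0153959 ] grasp lean -0.458 rad 0.0832 y -0.0007 tilt -0.447 xroll 0.000
```

View pics/o18.png

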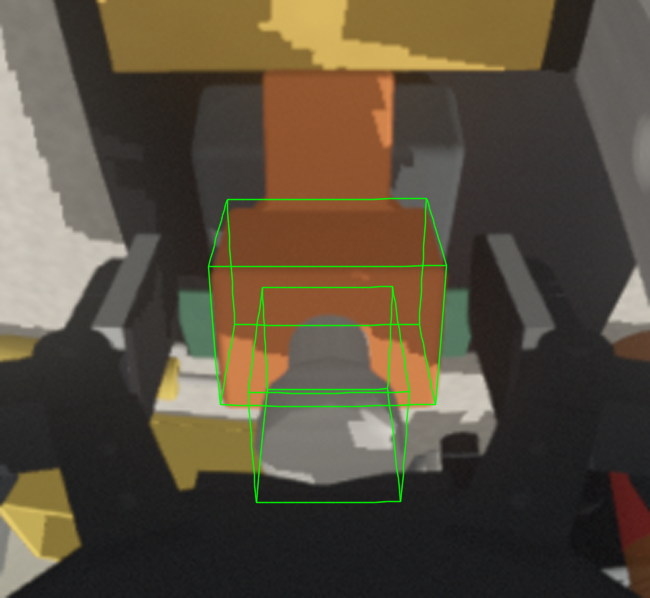

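Emit:
servo_tool --motion '[[[0,0,0,0,0,0],[0,0,0,0,0,0],[0,0,0,0,0,0],[0,0,0,0,0,0],[0,0,0,0,0,0]]]' --jaw 255 --force 60

```text
clock: 17.8
position: [0.4507, 0.0615, 0.2515]
ee_rot: [0.646, 0.731, 0.166, 0.147]
ft_force: [-0.1, 1.8, -2.4]
grip_width: 0.458
```

```bash
python3 - <<'E'
from lev import *
p,r,o=cur();print(p,o["joint_pos"].round(2),o["ft_force"],o["torque"],o["grip_width"],inlev(p,r))
P,Q=tool(0,.084+.016)
plan([(P,Q)],step=.01)
E
```

```text
[0.45068458 0.06145749 0.25152251] [ 0.91  0.07 -1.16  2.2   0.24  0.48  1.27] [-0.10090509  1.80712989 -2.39146921] [0.37985951 0.69586056 0.18598519] 0.45833149472433377 grasp lean -0.459 rad 0.0856 y -0.0000 tilt -0.446 xroll -0.002
[[[0.0,0.0,-0.14,-0.02,0.01,-0.01],[-0.01,0.0,-0.15,-0.02,0.02,-0.01]]]
n 2 end [0.4445 0.0602 0.2646]
```

Emit:
servo_tool --motion '[[[0,0,-0.16,0,0,0],[0,0,-0.16,0,0,0]]]'

```text
clock: 18.0
position: [0.4437, 0.0605, 0.2661]
ee_rot: [0.646, 0.731, 0.166, 0.147]
ft_force: [1.4, -1.5, -3.9]
grip_width: 0.455
```

```bash
python3 - <<'E'
from lev import *
from h import *
from workcell import cams
c=cams.camera("wrist");np.savez("w19.npz",**c)
over(c,SWP,levl(0,.017),130,150,250,230,2.6,"pics/o19.png",True)
p,r,o=cur();print(p,o["joint_pos"].round(2),o["ft_force"],o["torque"],o["grip_width"],inlev(p,r))
E
```

```text
[0.44350264 0.0605015  0.26682528] [ 0.97 -0.02 -1.19  2.21  0.05  0.5   1.44] [-0.46718682  4.18948182 -2.42219595] [0.80439447 1.08535033 0.42415084] 0.45898241264650136 grasp lean -0.456 rad 0.1025 y -0.0001 tilt -0.447 xroll -0.002
```

View pics/o19.png

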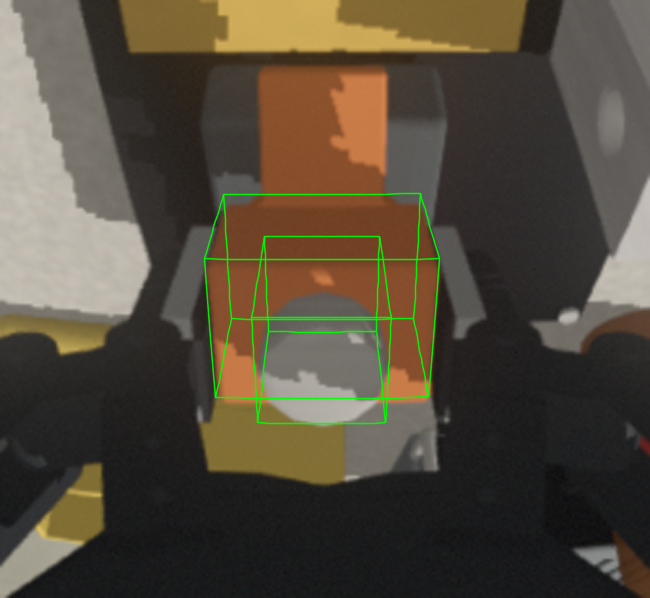

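```bash
cat > sw.py <<'E'
import sys
from lev import *
p,r,o=cur();print(p.round(4),o["joint_pos"].round(2),o["ft_force"].round(1),o["torque"].round(2),round(o["grip_width"],3),round(o["clock"],2));print(inlev(p,r))
a0=float(sys.argv[1]);rad=float(sys.argv[2]);n=int(sys.argv[3]);st=float(sys.argv[4])
plan([tool(min(a0+st*(i+1),.9),rad)+(1,) for i in range(n)])
E
python3 sw.py 0 .1025 4 .06
```

```text
[0.4435 0.0605 0.2668] [ 0.97 -0.02 -1.19  2.21  0.05  0.5   1.44] [-0.5  4.2 -2.4] [0.8  1.09 0.42] 0.459 18.05
grasp lean -0.456 rad 0.1025 y -0.0001 tilt -0.447 xroll -0.002
[[[-0.01,0.31,0.01,0.65,0.03,-0.02],[0.0,0.31,0.01,0.69,0.0,0.0],[0.0,0.31,0.01,0.68,0.0,0.0],[0.0,0.31,0.01,0.69,0.0,0.0]]]
n 4 end [0.5017 0.0674 0.2867]
```

Emit:
servo_tool --motion '[[[0,0.31,0.01,0.65,0,0],[0,0.31,0.01,0.69,0,0],[0,0.31,0.01,0.68,0,0]]]'

```text
clock: 18.35
position: [0.4858, 0.067, 0.283]
ee_rot: [0.656, 0.743, 0.097, 0.091]
ft_force: [-0.4, 6.7, -3.2]
grip_width: 0.462
```

```bash
python3 sw.py 0.17 .1025 4 .06
```

```text
[0.4858 0.067  0.283 ] [ 0.85  0.21 -1.16  2.02  0.34  0.8   1.21] [-0.4  6.7 -3.2] [2.7  0.93 0.98] 0.462 18.35
grasp lean -0.282 rad 0.1025 y 0.0002 tilt -0.266 xroll -0.008
[[[-0.03,0.27,0.0,0.53,0.09,-0.03],[0.0,0.31,0.01,0.69,0.0,0.0],[0.0,0.31,0.01,0.69,0.0,0.0],[0.0,0.31,0.01,0.68,0.0,0.0]]]
n 4 end [0.5446 0.0729 0.2925]
```

Emit:
servo_tool --motion '[[[-0.03,0.28,0,0.6,0.05,0],[0,0.31,0.01,0.69,0,0],[0,0.31,0.01,0.69,0,0],[0,0.31,0.01,0.68,0,0]]]'

```text
clock: 18.75
position: [0.5473, 0.074, 0.2901]
ee_rot: [0.662, 0.749, 0.008, 0.009]
ft_force: [-0.9, 2.5, -3.3]
grip_width: 0.456
```

```bash
python3 sw.py 0.41 .1025 4 .06
```

```text
[0.5473 0.074  0.2901] [ 0.64  0.46 -1.05  1.76  0.44  1.15  1.15] [-0.9  2.5 -3.3] [0.97 0.45 0.48] 0.456 18.75
grasp lean -0.038 rad 0.1002 y 0.0002 tilt -0.023 xroll -0.003
[[[-0.01,0.25,-0.04,0.49,0.03,-0.04],[0.0,0.31,0.01,0.69,0.0,0.0],[0.0,0.31,0.01,0.69,0.0,0.0],[0.0,0.31,0.01,0.68,0.0,0.0]]]
n 4 end [0.6055 0.0808 0.2872]
```

Emit:
servo_tool --motion '[[[-0.01,0.28,-0.05,0.6,0.03,-0.03],[0,0.31,0,0.69,0,0],[0,0.31,0,0.69,0,0],[0,0.31,0,0.68,0,0]]]'

```text
clock: 19.15
position: [0.6093, 0.0816, 0.2848]
ee_rot: [0.658, 0.745, -0.084, -0.073]
ft_force: [-1.9, 2.4, -3.9]
grip_width: 0.461
```

```bash
python3 sw.py 0.64 .1025 5 .06
```

```text
[0.6093 0.0816 0.2848] [ 0.45  0.68 -0.95  1.49  0.47  1.47  1.15] [-1.9  2.4 -3.9] [0.64 0.29 0.18] 0.461 19.15
grasp lean 0.208 rad 0.1008 y 0.0002 tilt 0.223 xroll -0.001
[[[-0.01,0.17,-0.03,0.31,0.02,-0.03],[0.0,0.31,0.01,0.69,0.0,0.0],[0.0,0.31,0.01,0.68,0.0,0.0],[0.0,0.3,0.01,0.69,0.0,0.0],[0.0,0.11,0.0,0.23,0.0,0.0]]]
n 5 end [0.6659 0.0883 0.2667]
```

Emit:
servo_tool --motion '[[[0,0.25,-0.04,0.5,0,-0.03],[0,0.31,0,0.69,0,0],[0,0.31,0.01,0.68,0,0],[0,0.2,0.01,0.5,0,0]]]'

```text
clock: 19.55
position: [0.6616, 0.0888, 0.2643]
ee_rot: [0.645, 0.731, -0.168, -0.145]
ft_force: [-0.1, 1.5, -3.8]
grip_width: 0.46
```

```bash
python3 sw.py 0.84 .1025 2 .06; python3 - <<'E'
from lev import *
from h import *
from workcell import cams
c=cams.camera("wrist");np.savez("w20.npz",**c)
over(c,SWP,levl(.9,.016),130,150,250,230,2.6,"pics/o20.png",True)
E
```

```text
[0.6616 0.0888 0.2643] [ 0.31  0.86 -0.87  1.23  0.47  1.74  1.17] [-0.1  1.5 -3.8] [ 0.79 -0.94  0.06] 0.46 19.55
grasp lean 0.428 rad 0.0984 y 0.0003 tilt 0.447 xroll -0.004
[[[-0.02,0.05,-0.08,0.03,0.04,-0.03],[0.0,0.0,0.0,0.0,0.0,0.0]]]
n 2 end [0.6656 0.0883 0.2669]
```

View pics/o20.png

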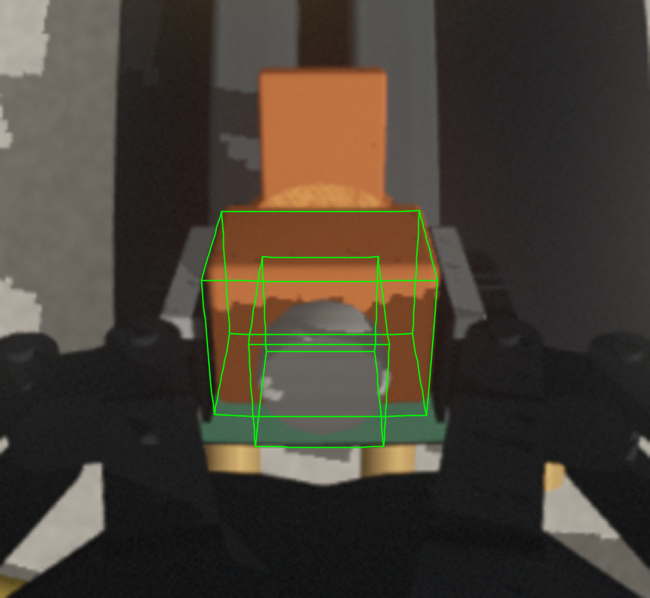

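Emit:
servo_tool --motion '[[[0,0.08,0,0,0,0],[0,0.05,0.12,0,0,0],[0,0.02,0.15,0,0,0]]]'

```text
clock: 19.9
position: [0.6588, 0.0893, 0.2473]
ee_rot: [0.643, 0.73, -0.176, -0.15]
ft_force: [14.5, -0.8, 63.6]
grip_width: 0.459
```

```bash
python3 sw.py 0.84 .0855 2 .06
```

```text
[0.6588 0.0893 0.2473] [ 0.3   0.88 -0.86  1.24  0.48  1.73  1.17] [14.5 -0.8 63.6] [-0.44  2.47  0.18] 0.459 19.9
grasp lean 0.447 rad 0.0820 y 0.0006 tilt 0.467 xroll -0.008
[[[-0.04,-0.05,-0.07,-0.2,0.09,-0.02],[0.0,0.0,0.0,0.0,0.0,0.0]]]
n 2 end [0.6584 0.0873 0.2516]
```

Emit:
servo_tool --motion '[[[0,0,-0.06,0,0,0],[0,0,0,0,0,0],[0,0,0,0,0,0],[0,0,0,0,0,0]]]' --jaw 75

```text
clock: 20.3
position: [0.6604, 0.0881, 0.2516]
ee_rot: [0.646, 0.729, -0.175, -0.146]
ft_force: [-0.1, 0.6, -1.3]
grip_width: 0.706
```

Emit:
servo_tool --motion '[[[0,0,-0.4,0,0,0],[0,0,-0.7,0,0,0],[0,0,-0.8,0,0,0],[0,0,-0.8,-0.5,0,0],[0,-0.4,-0.6,-0.9,0,0],[0,-0.5,-0.3,-0.9,0,0],[0,-0.5,0,-0.9,0,0],[0,-0.3,0,0,0,0],[0,0,0,0,0,0]]]'

```text
clock: 21.2
position: [0.6567, 0.0902, 0.4432]
ee_rot: [0.661, 0.746, -0.068, -0.05]
ft_force: [-0.1, -0.0, -0.0]
grip_width: 0.704
```

```bash
python3 - <<'E'
from lev import *
from h import *
from workcell import cams
for n in("wrist","top","side"):
    c=cams.camera(n);np.savez(n[0]+"21.npz",**c);cv2.imwrite(f"pics/{n}21.png",c["color"][:,:,::-1])
c=load("w21.npz");over(c,SWP,SW+levl(.9),130,100,256,230,2.6,"pics/o21.png",True)
p,r,o=cur();print(p,o["joint_pos"].round(2),o["ft_force"],o["grip_width"])
pk=box(-.012,.012,-.03,.03,.035,.065);d=np.load("dk.npy")
over(load("s21.npz"),d,DK,225,145,45,50,10,"pics/d21.png")
over(load("t21.npz"),d,pk,320,150,70,50,10,"pics/e21.png")
E
```

```text
[0.65844437 0.08998988 0.44131853] [ 0.35  0.64 -0.94  1.16  0.45  1.74  1.21] [ 1.03480176 -0.69499827  0.48869382] 0.7032532736938505
```

View pics/o21.png

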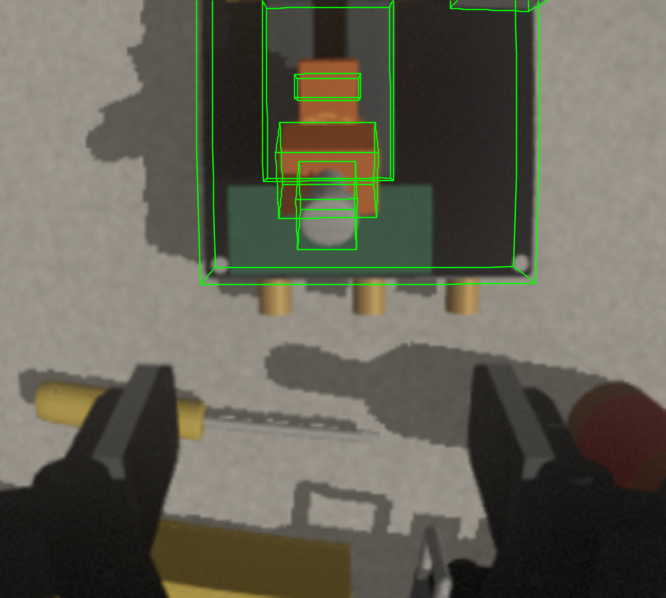

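View pics/side21.png

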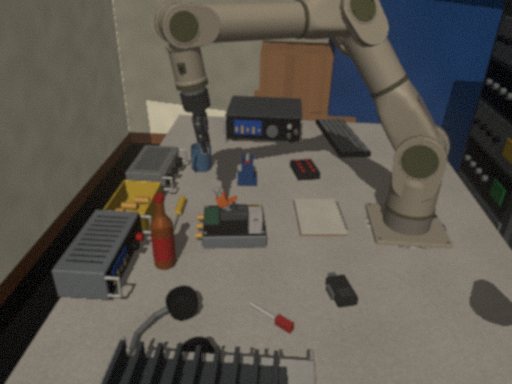

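View pics/top21.png

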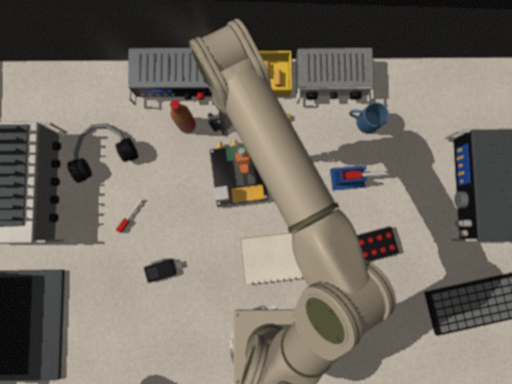

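View pics/e21.png

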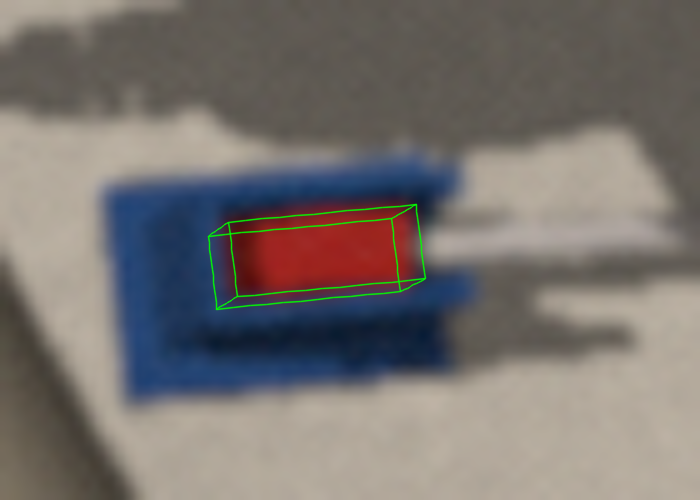

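```bash
python3 - <<'E'
from lev import *
from h import *
c=load("w21.npz")
for i,rs in enumerate((0,.004)): over(c,SWP,levl(.9,rs)[:12],225,110,60,90,6,f"pics/z{i}.png",True)
cv2.imwrite("pics/z.png",np.hstack([cv2.imread("pics/z0.png"),cv2.imread("pics/z1.png")]))
E
```

```text
(no output)
```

View pics/z.png

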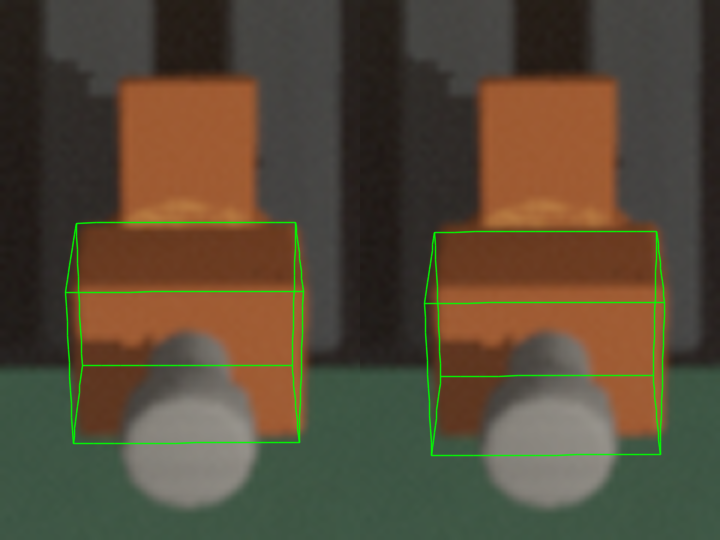

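```bash
python3 - <<'E'
from workcell import order,status
o=status.get_obs();print(o["clock"],o["ft_force"],abs(o["joint_velocities"]).max())
print(order.hand_in())
E
```

```text
21.35 [ 1.03480176 -0.69499827  0.48869382] 0.021158652080655125
the job is handed in; nothing more can be done
None
```

I drew the red-handled pin out of the switch, laid it on the table and re-gripped it by the shank. I then parked it in the blue dock. After that I lifted the orange collar about 16 mm, swung the lever from yellow to green, lowered the collar and let go. I handed in at 21.4 s on the robot's clock; hand-in reports no verdict.

**Pin:** the last pictures show the handle on the pocket floor and the shank out through the notch. It sits about 1–2 mm from the seat along its length, inside the 10 mm allowed.

**Lever and collar:** the drawn model fits the picture with the lever fully over at 0.9 rad and the collar at 0 mm. Drawn 4 mm up, the collar clearly does not fit.

**Arm and bystanders:** the gripper was well clear and touching nothing at hand-in. The bystanders look where they were in the overhead and side pictures, though I did not measure each one.

**What went less smoothly:**
- My first switch position from the overhead and side cameras was several mm off. I corrected it with the wrist camera before the first grasp.
- The pin brushed a pocket wall with about 8 N while going in. I backed off, re-centred it and lowered it again.
- Lowering the collar pressed it onto its stop with a wrist force of about 65 N for a moment. This was through the fingers' grip and below the 120 N limit.

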